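Crank up the tea bowl lift

ROBOT

A 6-joint arm with a two-finger parallel gripper is mounted at the origin on the work surface. World frame = base frame: x ahead of the robot, y to its left, z up, the work surface at z = 0. Lengths are in mm, angles in rad, forces in N, time in s.
With the tool pointing down it reaches from about 350 to 975 mm from the base axis. Payload 7.1 kg.
Tool frame: the origin (TCP) lies between the finger pads; the fingertips stand 8 mm ahead of it and the grasp point (between the pads) lies 11 mm behind it; x points along the fingers, y is the direction in which the jaws open and shut, and the axes are right-handed (so a half turn about x gives the same grasp; the last joint's range is limited). The gripper opens to 88 mm and grips with 3 to 60 N. Pads are 20 mm wide; open, the fingers measure 115 mm over their backs; the gripper's body (75 mm by 178 mm) begins 61 mm behind the grasp point.
Start: joints at [-1.198, 0.423, 1.63, -0, 1.089, -0.019], TCP at [238.674, -577.616, 230.675] pointing down, gripper open.
Joint ranges: [-3, 3], [-0.9, 2.11], [0.09, 2.58], [-1.31, 4.45], [0.11, 2.69], [-2.54, 2.54]. Speed limits (rad/s): [2.39, 2.39, 3.01, 3.14, 3.14, 3.14].

INTERFACE

Orientations are given as a rotation vector (axis times angle).
In Python, from workcell import ctrl gives the robot as it stands.
- The arm moves only by the tool apply_moves, never from a script. Its argument "increments" is a list of rows, each an object with "gripper": the opening in per cent of the stroke, from 0 (shut) to 100 (fully open); "delta_pos": the shift along the tool's x, y, z in cm, a list of three; "dr": the turn, a rotation vector about the tool's x, y, z in rad, a list of three. In form: [{"gripper": gripper, "delta_pos": [dx, dy, dz], "dr": [ax, ay, az]}, ...]. A call has exactly 5 rows; each row shifts and turns the commanded pose from where the row before left it, along the tool's axes as they then stand; what a row does not reach is not made up. A row lasts 1/12 s, in which the tool goes at most 41.7 mm and 7.16 degrees, less where a joint would pass 70% of its speed; a pose out of reach is approached as far as the arm can. A call with a gripper value outside its range is refused whole. The fingers move at their own pace and stop on an object; the grip force is fixed at half the most. Time passes only in rows, so rows that do not move let the fingers close, or fill a call up. It gives the time, the measured TCP pose, the force and the opening at its end, in the units of the state.
- ctrl.get_obs(): the state, without advancing time (a new reading comes with each control period).
- ctrl.get_image(name): name is "scene" or "top" or "wrist"; returns a dict with "img" (384x512x3 uint8, red, green, blue), "range_z" (384x512 float32, mm along the optical axis (not along the pixel's ray), 0 where there is no reading), "mtx" (3x3 intrinsics, pixels), "rvec" (rotation vector, rad) and "tvec" (3), from world to camera coordinates, as OpenCV has them. Camera axes: x right, y down, z forward; pixel columns grow to the right and rows downward; lengths in mm; the calibration is good to about 2 mm. A picture is of the moment at which its call begins.
- ctrl.close_job(): hands the job in, once; it reports no verdict.
The state is a dict: "t": time; "qpos": joint angles; "qvel": joint speeds; "joint_torque": joint torques, N m; "ee_pos": TCP position; "orientation": TCP orientation; "ft_force": force on the tool from outside, world axes, zero at the start; "moment": the same for the moment, N m; "width": finger opening in mm.
Only numpy, scipy, OpenCV 4.12 (cv2) and the standard library are available. Lean on these libraries where they do the work, as an engineer would, in place of code of your own. Each camera call takes 0.05 s, during which the arm holds its last target. There are 200 camera calls.

TASK

Fit the loose steel crank down over the hidden square spindle in the bowl lift, feeling gently for where it goes on and pushing it fully home, then wind it clockwise (seen from above) until the platform with the tea bowl is up flush with the lift's top. Neither press hard on the spindle nor strain it against its stop; leave the crank seated, the bowl upright on its platform, and everything else where it stands.

Things in the scene. Friction and masses are not known exactly. Their poses are not given: they have to be found in the camera images.
- lift: Fixed maple box, 160 mm (its x) by 338 mm (its y, from -60 to +278), top face 85 mm above the table. Origin: on the vertical axis of the crank drive, at table level; z up. There a round well 52 mm across and 45 mm deep opens in the top face, with the spindle standing in it.
- drive_mouth (a point): Centre of the well's mouth, on the spindle's axis, level with the lift's top face. Axes as the lift. The spindle turns only clockwise seen from above, 1.75 rad from its start to a hard stop; it is stiff (0.35 N m plus the bowl's load) and stays put under light rubbing. Over about 1 N m (90 N at its flats) strains it.
- spindle_tip (a point): Centre of the spindle's tip, 11.5 mm below the lift's top face: 18 mm square, its last 3 mm tapered to 12 mm. Axes as the lift, NOT as the flats: their angle is unknown and must be felt for within a quarter turn. A stiff sliding sleeve hides the shank, top 2.5 mm below the tip; the hub must push it down (5.5 N, it stays down). Over 35 N on the spindle with the crank not yet home is too hard.
- platform (a joint): Height in m the bowl platform has risen: 0 at the start (its top 30 mm below the lift's top face), 0.030 when flush, where the spindle's stop comes. Geared to the spindle: 17.1 mm per rad of clockwise turn. Its 130 mm square board is 190 mm from the drive axis along the lift's +y; it stays where it is left.
- crank: Loose steel crank, 0.35 kg, standing on its hub. Origin: centre of the hub's foot, z up, arm along +x. Hub: square tube 31 mm outside with a 19.2 mm square socket (sides along x and y), open below, 32 mm deep; 4 degrees of play each way; fits in four quarter turns. Arm 16 mm wide, at 32 to 42 mm height, to x = 92 mm; behind the hub, level with it, a round counterweight to x = -68 mm.
- crank_disc (a point): Centre of the underside of the crank's disc (radius 32 mm, 32 to 42 mm above the foot). The disc rests on the lift's top face round the well when the crank is fully home: foot then 53 mm above the table. With the foot resting on the spindle's tip it stands about 20 mm higher. Axes as the crank.
- crank_grip (a point): Centre of the crank's 24 mm square grip block (flats along x and y, 42 to 74 mm above the foot), 58 mm up, on the hub's axis. Axes as the crank.
- crank_handle (a point): Middle of the crank's upright round handle, 20 mm in diameter, 80 mm from the hub's axis, from 42 to 84 mm above the crank's foot.
- bowl: Loose blue-glazed tea bowl, 110 mm across, 70 mm high, on the lift's platform. Origin: centre of its underside. It only rides along.
- caddy: Loose cylindrical tin caddy, 66 mm across, 75 mm high. Origin: centre of its underside. Leave alone.
- whisk: Loose black ceramic whisk holder with bamboo whisk, 68 mm across, 150 mm high. Origin: centre of its underside. Leave alone.
- scoop: Loose bamboo tea scoop lying on a rest, 175 mm long. Origin: middle of the underside. Leave alone.
- cup: Loose terracotta cup, 68 mm across, 62 mm high. Origin: centre of its underside. Leave alone.
- sweet_dish: Loose white dish, 120 mm across, 18 mm high. Origin: centre of its underside. Leave alone.
- leaf_jar: Loose amber glass jar with cork lid, 70 mm across, 100 mm high. Origin: centre of its underside. Leave alone.
- platform_top (a point): Centre of the top of the platform's board, under the bowl. Axes as the lift.
Not all that is in view belongs to the job. Leave any pink or yellow look-alike of the crank alone.

How it is judged (in metres and radians):
On the way, in this order (a step that is already met when the one before it is completed fails the run):
1. the crank is seated fully home on the spindle before the platform has been wound up (horizontal distance between crank and drive_mouth below 0.004 m and z of crank in the frame of lift below 0.0565 m and angle between crank's own z axis and vertical below 0.1 rad and value of joint platform below 0.02 m), for 0.2 s.
2. the platform is wound up flush with the crank seated (horizontal distance between crank and drive_mouth below 0.004 m and z of crank in the frame of lift below 0.0565 m and angle between crank's own z axis and vertical below 0.1 rad and value of joint platform above 0.0275 m), for 0.2 s.
At the end, for the whole second after the job is handed in: The platform has risen at least 27.5 of its 30 mm; the crank sits fully home on the spindle (its foot within 4 mm of the drive axis and no more than 3.5 mm above its seat, tilted less than 0.1 rad), released and at rest; the bowl stands upright on the platform within 15 mm of its middle (all of step 2 and horizontal distance between bowl and platform_top below 0.015 m and angle between bowl's own z axis and vertical below 0.1 rad and linear speed of each of crank, bowl below 0.02 m/s); the robot touches nothing.
It fails at once if the crank pressed on the spindle with more than 35 N while not yet home (contact force between crank and winder_c0 above 35 N and z of crank in the frame of lift above 0.058 m).
It fails at once if the spindle strained with more than 90 N at its flats (about 1 N m), as when forced against its stop (contact force between crank and winder_c0 above 90 N).
It fails at once if the bowl tipped (angle between bowl's own z axis and vertical above 0.35 rad).
It fails at once if a bystander shifted by more than 25 mm (distance of any of caddy, whisk, scoop, cup, sweet_dish, leaf_jar from where it was at the start of the episode above 0.025 m).
It also fails if it takes over 72 s, if anything falls off the work surface, if the arm or the gripper's body presses on something with over 40 N, if the wrist force passes 120 N, or if a joint passes its speed limit or range.

## Working session

There is one attempt and no reset: what is moved stays moved. The work goes in short steps, Python scripts to look and compute and a tool call to move; the robot and the scene stay as the last step left them, time stands still between calls to the robot, and variables do not carry over. Pictures are saved under pics/ and viewed, about 8 in all and at most 12, crops included, and the job is handed in when it is done.

Besides the shell and the picture viewer there is one more tool, called after ">>>" as name(argument=value, ...), one argument or row to a line, values as JSON. apply_moves: Moves the arm, as the interface text tells. Its arguments: {"type":"object","properties":{"increments":{"type":"array","items":{"type":"object","properties":{"gripper":{"type":"number"},"delta_pos":{"type":"array","items":{"type":"number"}},"dr":{"type":"array","items":{"type":"number"}}}}}},"required":["increments"]}

```bash
mkdir -p pics; cat > h.py <<'E'
from workcell import ctrl
import numpy as np, cv2
from scipy.spatial.transform import Rotation as R
def shot(n,f=None):
    d=ctrl.get_image(n)
    np.savez(f'{f or n}.npz',**d)
    if f: cv2.imwrite(f'pics/{f}.png',cv2.resize(d['img'][:,:,::-1],None,fx=1.5,fy=1.5))
    return d
def pts(d):
    z=d['range_z'].astype(float);v,u=np.mgrid[:z.shape[0],:z.shape[1]]
    K=d['mtx'];c=np.stack([(u-K[0,2])/K[0,0]*z,(v-K[1,2])/K[1,1]*z,z],-1)
    M=cv2.Rodrigues(np.array(d['rvec'],float))[0]
    w=(c-np.ravel(d['tvec']))@M
    w[z==0]=np.nan
    return w
E
python3 - <<'E'
from h import *
shot('top','top1');shot('scene','scene1')
o=ctrl.get_obs();print(o);print(R.from_rotvec(o['orientation']).as_matrix())
E
```

```text
{'t': 0.1, 'qpos': array([-1.19796195e+00,  4.23775516e-01,  1.63057271e+00,  9.89758556e-06,
        1.08855770e+00, -1.90417267e-02]), 'qvel': array([-1.48086703e-04, -9.16482070e-04, -2.70302651e-03,  5.73097130e-04,
       -5.70726967e-05, -6.46695442e-04]), 'joint_torque': array([ 3.67613220e-04, -5.45616567e+01, -2.74324036e+01,  6.45131548e-02,
        1.88093452e-02, -1.41221614e-05]), 'ee_pos': array([ 238.53665571, -577.1927002 ,  229.98853182]), 'orientation': array([ 2.00676217,  0.39967603, -2.00721738]), 'ft_force': array([-0.03379451,  0.85100395,  0.13469238]), 'moment': array([ 0.00978422, -0.06340165,  0.00910949]), 'width': 87.99300586589911}
[[-4.70204110e-04  3.81918417e-01 -9.24195922e-01]
 [ 1.22624922e-03 -9.24195109e-01 -3.81918705e-01]
 [-9.99999138e-01 -1.31287427e-03 -3.37668228e-05]]
```

View pics/top1.png

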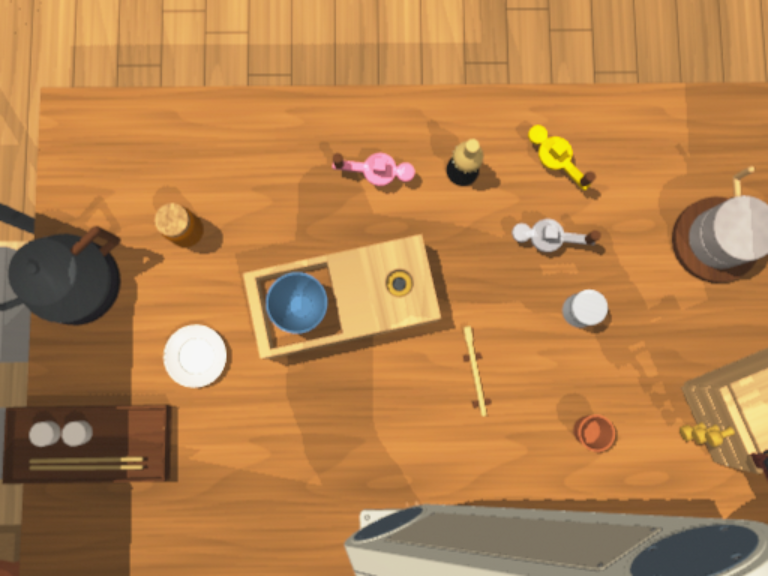

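View pics/scene1.png

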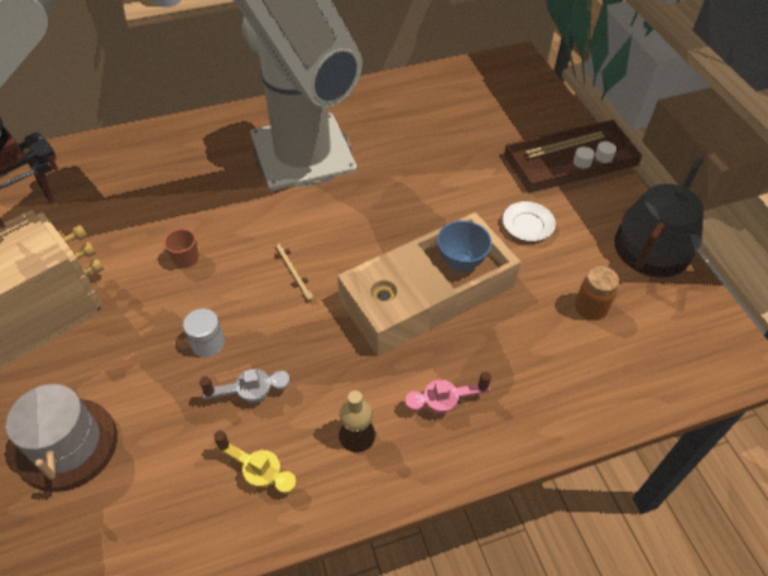

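Top view, enlarged pixels: steel crank at (548,235), yellow look-alike at (557,152), pink look-alike at (380,168). I choose the steel one. The lift's well is at (399,284) and the bowl at (297,303). Next I measure.

```bash
python3 - <<'E'
from h import *
d=dict(np.load('top1.npz'));w=pts(d)
cv2.imwrite('pics/c1.png',cv2.resize(d['img'][130:230,250:420,::-1],None,fx=4.5,fy=4.5,interpolation=cv2.INTER_CUBIC))
# lift top
def sel(u0,u1,v0,v1,z0,z1):
    p=w[int(v0/1.5):int(v1/1.5),int(u0/1.5):int(u1/1.5)].reshape(-1,3);return p[(p[:,2]>z0)&(p[:,2]<z1)]
L=sel(235,450,228,365,79,91);c=cv2.convexHull(L[:,:2].astype(np.float32));r=cv2.minAreaRect(c);print('lift',r,cv2.boxPoints(r),np.median(L[:,2]))
# well hole
W=sel(383,416,268,300,5,78);print('well px mean',W.mean(0),len(W), W[:,2].min(),W[:,2].max(), np.median(W[:,2]))
T=sel(383,416,268,300,65,78);print('tip?',len(T),T.mean(0) if len(T) else 0)
C=sel(508,606,215,260,15,95)
for a,b in((28,47),(68,79),(79,92)):
    q=C[(C[:,2]>a)&(C[:,2]<b)];print(a,len(q),q.mean(0),q.min(0),q.max(0), cv2.minAreaRect(q[:,:2].astype(np.float32)))
q=C[(C[:,2]>28)&(C[:,2]<47)];print('arm rect',cv2.minAreaRect(q[:,:2].astype(np.float32)))
print('table',np.nanmedian(w[260:300,150:200],axis=(0,1)))
E
```

```text
lift ((511.42083740234375, 134.4687042236328), (160.68113708496094, 338.2607116699219), 11.841568946838379) [[398.0834   283.51337 ]
 [467.4966   -47.54873 ]
 [624.7583   -14.575958]
 [555.3451   316.48615 ]] 85.87367168726146
well px mean [535.83563007  27.42172648  67.89008852] 256 38.68180006349056 77.89275230000574 70.82812015460632
tip? 195 [534.54514047  27.33480314  71.97297336]
28 454 [ 627.29375922 -256.2871216    42.76403975] [ 597.30608199 -352.17093094   31.07662639] [ 659.02543502 -193.82976259   46.95038346] ((630.4558715820312, -271.83660888671875), (62.81602478027344, 152.8735809326172), 8.849977493286133)
68 81 [ 626.66317229 -268.10322894   73.752375  ] [ 609.70231846 -343.4412852    68.04253165] [ 639.93888634 -247.5560957    78.81956386] ((625.4004516601562, -296.45166015625), (96.4002456665039, 23.248624801635742), 84.70610809326172)
79 48 [ 620.94131939 -329.44651005   84.06584329] [ 610.25801947 -349.66173725   79.01074082] [ 638.27199659 -249.13395904   90.64976255] ((624.8230590820312, -299.2117919921875), (101.3476791381836, 18.311439514160156), 82.38478088378906)
arm rect ((630.4558715820312, -271.83660888671875), (62.81602478027344, 152.8735809326172), 8.849977493286133)
table [280.40522911 294.5441932    0.62592664]
```

View pics/c1.png

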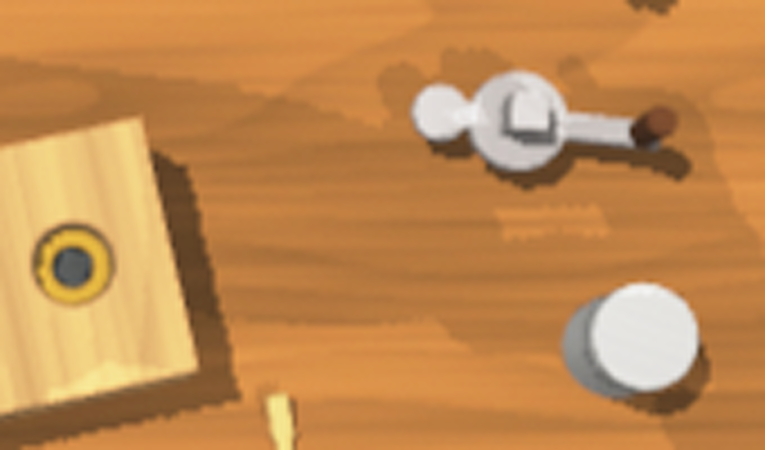

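>>> apply_moves(
  increments=[
    {"gripper": 100,"delta_pos": [0,-0.93,-3.2],"dr": [0,0,0]},
    {"gripper": 100,"delta_pos": [0,-0.93,-3.2],"dr": [0,0,0]},
    {"gripper": 100,"delta_pos": [0,-0.93,-3.2],"dr": [0,0,0]},
    {"gripper": 100,"delta_pos": [0,-0.93,-3.2],"dr": [0,0,0]},
    {"gripper": 100,"delta_pos": [0,-0.93,-3.2],"dr": [0,0,0]},
  ],
)

```text
t: 0.52
ee_pos: [369.6, -472.3, 230.3]
orientation: [2.007, 0.399, -2.007]
ft_force: [0.2, -0.7, 0.7]
width: 87.8
```

>>> apply_moves(
  increments=[
    {"gripper": 100,"delta_pos": [0,-0.93,-3.2],"dr": [0,0,0]},
    {"gripper": 100,"delta_pos": [0,-0.93,-3.2],"dr": [0,0,0]},
    {"gripper": 100,"delta_pos": [0,-0.93,-3.2],"dr": [0,0,0]},
    {"gripper": 100,"delta_pos": [0,-0.93,-3.2],"dr": [0,0,0]},
    {"gripper": 100,"delta_pos": [0,-0.93,-3.2],"dr": [0,0,0]},
  ],
)

```text
t: 0.93
ee_pos: [499.8, -368.1, 230.4]
orientation: [2.006, 0.399, -2.007]
ft_force: [0.7, -0.2, -0.4]
width: 87.9
```

>>> apply_moves(
  increments=[
    {"gripper": 100,"delta_pos": [0,-0.93,-3.2],"dr": [0,0,0]},
    {"gripper": 100,"delta_pos": [0,-0.93,-3.2],"dr": [0,0,0]},
    {"gripper": 100,"delta_pos": [0,-0.93,-3.2],"dr": [0,0,0]},
    {"gripper": 100,"delta_pos": [0,-0.93,-3.2],"dr": [0,0,0]},
    {"gripper": 100,"delta_pos": [0,-0.93,-3.2],"dr": [0,0,0]},
  ],
)

```text
t: 1.35
ee_pos: [629.9, -264.0, 230.2]
orientation: [2.006, 0.399, -2.007]
ft_force: [0.4, -0.2, 0.2]
width: 88.1
```

>>> apply_moves(
  increments=[
    {"gripper": 100,"delta_pos": [0,0,0],"dr": [-0.1,0,0]},
    {"gripper": 100,"delta_pos": [0,0,0],"dr": [-0.1,0,0]},
    {"gripper": 100,"delta_pos": [0,0,0],"dr": [-0.1,0,0]},
    {"gripper": 100,"delta_pos": [0,0,0],"dr": [-0.1,0,0]},
    {"gripper": 100,"delta_pos": [0,0,0],"dr": [-0.1,0,0]},
  ],
)

```text
t: 1.77
ee_pos: [628.8, -265.1, 230.0]
orientation: [1.685, 0.812, -1.687]
ft_force: [0.1, 1.3, 0.3]
width: 87.8
```

>>> apply_moves(
  increments=[
    {"gripper": 100,"delta_pos": [0,0,0],"dr": [-0.1,0,0]},
    {"gripper": 100,"delta_pos": [0,0,0],"dr": [-0.1,0,0]},
    {"gripper": 100,"delta_pos": [0,0,0],"dr": [-0.1,0,0]},
    {"gripper": 100,"delta_pos": [0,0,0],"dr": [-0.1,0,0]},
    {"gripper": 100,"delta_pos": [0,0,0],"dr": [-0.1,0,0]},
  ],
)

```text
t: 2.18
ee_pos: [628.7, -265.3, 230.1]
orientation: [1.336, 1.123, -1.337]
ft_force: [0.7, 0.9, -0.3]
width: 87.7
```

```bash
python3 - <<'E'
from h import *
d=shot('wrist','wr1');o=ctrl.get_obs();print(o['t'],o['qpos'],o['ee_pos']);print(R.from_rotvec(o['orientation']).as_matrix().round(4), o['ft_force'])
w=pts(d);P=w.reshape(-1,3);P=P[(abs(P[:,0]-628)<70)&(abs(P[:,1]+265)<120)&(P[:,2]>15)&(P[:,2]<95)]
for a,b in((38,46),(71,78),(81,90)):
    q=P[(P[:,2]>a)&(P[:,2]<b)];print(a,len(q));
    if len(q)>5:print(q.mean(0),cv2.minAreaRect(q[:,:2].astype(np.float32)))
E
```

```text
2.2333 [-4.16660860e-01  5.08351242e-01  1.49224240e+00 -4.60095607e-05
  1.14205526e+00 -2.48452892e-01] [ 628.70832264 -265.25005611  230.14845666]
[[-1.000e-03  9.859e-01 -1.674e-01]
 [ 4.000e-04 -1.674e-01 -9.859e-01]
 [-1.000e+00 -1.000e-03 -2.000e-04]] [-0.11595099  0.07200519 -0.41770798]
38 2804
[ 627.51547621 -251.79105383   40.89976636] ((624.24560546875, -263.8092346191406), (141.83700561523438, 63.329139709472656), 66.77838134765625)
71 500
[ 625.77656611 -264.77355642   72.96721724] ((622.317138671875, -292.681396484375), (92.3480224609375, 23.783618927001953), 83.10455322265625)
81 206
[ 617.15350872 -337.69467351   82.77879066] ((616.8548583984375, -337.7363586425781), (18.40935707092285, 18.03322410583496), 38.50459671020508)
```

View pics/wr1.png

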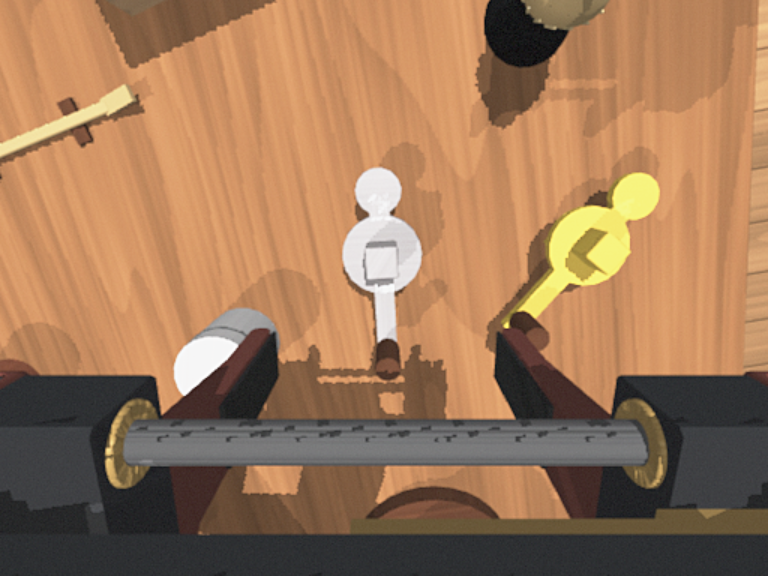

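The wrist view shows the steel crank's disc at (382,255), grip block at (381,262), handle at (387,358) and counterweight at (378,190). The caddy is at the left (210,365) and the yellow look-alike at the right.

```bash
cat >> h.py <<'E'
def goto(xyz,yaw=None):
    o=ctrl.get_obs();M=R.from_rotvec(o['orientation']).as_matrix();cy=np.arctan2(M[1,1],M[0,1])
    print('tool delta mm',(M.T@(np.array(xyz)-o['ee_pos'])).round(1),'yaw',cy.round(4),'dr_x',None if yaw is None else round(cy-yaw,4))
E
python3 - <<'E'
from h import *
w=pts(dict(np.load('wr1.npz')));P=w.reshape(-1,3)
def s(x,y,r,a,b):
    q=P[(np.hypot(P[:,0]-x,P[:,1]-y)<r)&(P[:,2]>a)&(P[:,2]<b)];return q
q=s(628,-258,30,70,78);r=cv2.minAreaRect(q[:,:2].astype(np.float32));print('grip',len(q),r,q[:,2].mean())
q=s(632,-203,30,36,46);print('cw',len(q),cv2.minEnclosingCircle(q[:,:2].astype(np.float32)),q.mean(0))
q=s(628,-258,36,38,46);print('disc',len(q),cv2.minEnclosingCircle(q[:,:2].astype(np.float32)))
w=pts(dict(np.load('top1.npz')));P=w.reshape(-1,3)
q=s(560,-300,60,68,80);print('caddy',len(q),q.mean(0))
E
```

```text
grip 467 ((626.3822631835938, -258.840087890625), (24.138355255126953, 23.9682674407959), 82.982177734375) 72.77443003184503
cw 847 ((630.9524536132812, -212.640625), 21.26488494873047) [ 632.05386217 -211.33169826   40.83945778]
disc 1715 ((627.9783935546875, -257.9543151855469), 35.918521881103516)
caddy 45 [ 509.32137834 -316.89497886   75.3777061 ]
```

>>> apply_moves(
  increments=[
    {"gripper": 100,"delta_pos": [0,-0.335,-0.6],"dr": [-0.046,0,0]},
    {"gripper": 100,"delta_pos": [2.5,0,0],"dr": [0,0,0]},
    {"gripper": 100,"delta_pos": [2.5,0,0],"dr": [0,0,0]},
    {"gripper": 100,"delta_pos": [2.5,0,0],"dr": [0,0,0]},
    {"gripper": 100,"delta_pos": [2.5,0,0],"dr": [0,0,0]},
  ],
)

```text
t: 2.65
ee_pos: [626.6, -258.8, 129.5]
orientation: [1.308, 1.142, -1.308]
ft_force: [1.2, -0.0, 0.0]
width: 88.1
```

>>> apply_moves(
  increments=[
    {"gripper": 100,"delta_pos": [2.0,0,0],"dr": [0,0,0]},
    {"gripper": 100,"delta_pos": [1.5,0,0],"dr": [0,0,0]},
    {"gripper": 100,"delta_pos": [1.5,0,0],"dr": [0,0,0]},
    {"gripper": 100,"delta_pos": [1.5,0,0],"dr": [0,0,0]},
    {"gripper": 100,"delta_pos": [1.0,0,0],"dr": [0,0,0]},
  ],
)

```text
t: 3.07
ee_pos: [626.5, -258.8, 54.1]
orientation: [1.307, 1.144, -1.307]
ft_force: [-0.1, -0.3, -0.5]
width: 87.8
```

```bash
python3 - <<'E'
from h import *
goto([626.4,-258.8,55],-0.122);o=ctrl.get_obs();print(o['ee_pos'],o['ft_force'])
E
```

```text
tool delta mm [-0.9 -0.1  0. ] yaw -0.1336 dr_x -0.0116
[ 626.52545987 -258.78230669   54.13625941] [-0.13723001 -0.32817166 -0.48267752]
```

>>> apply_moves(
  increments=[
    {"gripper": 100,"delta_pos": [0,0,0],"dr": [-0.012,0,0]},
    {"gripper": 0,"delta_pos": [0,0,0],"dr": [0,0,0]},
    {"gripper": 0,"delta_pos": [0,0,0],"dr": [0,0,0]},
    {"gripper": 0,"delta_pos": [0,0,0],"dr": [0,0,0]},
    {"gripper": 0,"delta_pos": [0,0,0],"dr": [0,0,0]},
  ],
)

```text
t: 3.48
ee_pos: [627.5, -259.2, 56.8]
orientation: [1.298, 1.148, -1.297]
ft_force: [-0.5, 0.7, -1.1]
width: 64.5
```

>>> apply_moves(
  increments=[
    {"gripper": 0,"delta_pos": [0,0,0],"dr": [0,0,0]},
    {"gripper": 0,"delta_pos": [0,0,0],"dr": [0,0,0]},
    {"gripper": 0,"delta_pos": [0,0,0],"dr": [0,0,0]},
    {"gripper": 0,"delta_pos": [0,0,0],"dr": [0,0,0]},
    {"gripper": 0,"delta_pos": [0,0,0],"dr": [0,0,0]},
  ],
)

```text
t: 3.9
ee_pos: [626.8, -258.9, 55.7]
orientation: [1.298, 1.15, -1.298]
ft_force: [-0.3, 0.6, -0.3]
width: 31.6
```

>>> apply_moves(
  increments=[
    {"gripper": 0,"delta_pos": [-1.0,0,0],"dr": [0,0,0]},
    {"gripper": 0,"delta_pos": [-2.5,0,0],"dr": [0,0,0]},
    {"gripper": 0,"delta_pos": [-3.0,0,0],"dr": [0,0,0]},
    {"gripper": 0,"delta_pos": [-3.0,0,0],"dr": [0,0,0]},
    {"gripper": 0,"delta_pos": [-2.5,0,0],"dr": [0,0,0]},
  ],
)

```text
t: 4.32
ee_pos: [626.7, -258.8, 177.7]
orientation: [1.298, 1.149, -1.298]
ft_force: [-0.1, 0.3, -2.4]
width: 24.1
```

```bash
python3 - <<'E'
from h import *
d=shot('wrist','wr2')
w=pts(d);P=w.reshape(-1,3);o=ctrl.get_obs();print(o['ee_pos'],o['ft_force'],o['moment'],o['width'])
goto([534,27.5,200],-.122)
q=P[(np.hypot(P[:,0]-626,P[:,1]+258)<110)&(P[:,2]>100)&(P[:,2]<230)]
print(np.histogram(q[:,2],bins=range(100,232,6)))
E
```

```text
[ 629.34532218 -259.93297228  183.2043995 ] [2.30484953 0.3008558  0.41141783] [ 0.00306441 -0.24268037  0.00089891] 23.569962857450818
tool delta mm [ -18.4 -129.2 -273.8] yaw -0.121 dr_x 0.001
(array([   0,    0,    0,    0,    0,    0,    0,   48, 4820, 1664,  298,
        368,  435,  362, 1839,  233,  280,  319,  324,  297,  345]), array([100, 106, 112, 118, 124, 130, 136, 142, 148, 154, 160, 166, 172,
       178, 184, 190, 196, 202, 208, 214, 220, 226]))
```

View pics/wr2.png

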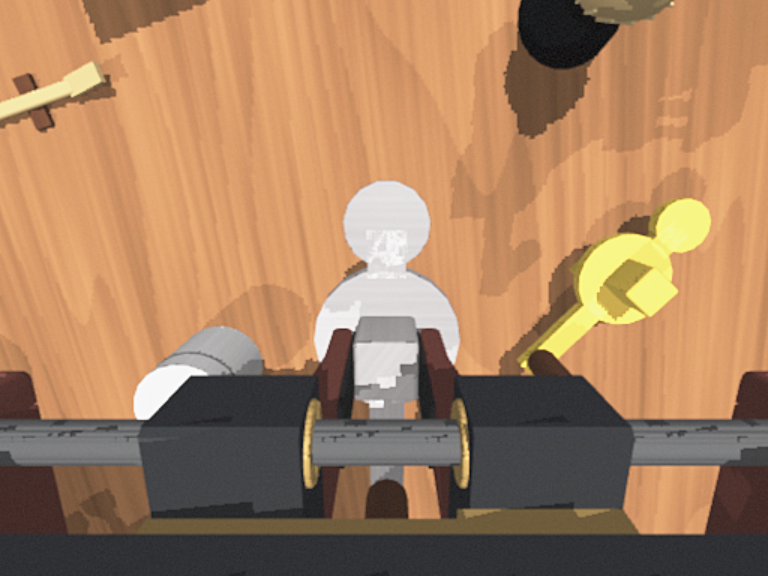

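>>> apply_moves(
  increments=[
    {"gripper": 0,"delta_pos": [0,-0.8,-1.6],"dr": [0,0,0]},
    {"gripper": 0,"delta_pos": [0,-1.3,-2.8],"dr": [0,0,0]},
    {"gripper": 0,"delta_pos": [0,-1.5,-3.2],"dr": [0,0,0]},
    {"gripper": 0,"delta_pos": [0,-1.5,-3.2],"dr": [0,0,0]},
    {"gripper": 0,"delta_pos": [0,-1.5,-3.2],"dr": [0,0,0]},
  ],
)

```text
t: 4.78
ee_pos: [576.9, -110.7, 175.2]
orientation: [1.298, 1.15, -1.299]
ft_force: [-0.4, 0.2, -3.2]
width: 23.7
```

>>> apply_moves(
  increments=[
    {"gripper": 0,"delta_pos": [0,-1.5,-3.2],"dr": [0,0,0]},
    {"gripper": 0,"delta_pos": [0,-1.5,-3.2],"dr": [0,0,0]},
    {"gripper": 0,"delta_pos": [0,-1.3,-2.8],"dr": [0,0,0]},
    {"gripper": 0,"delta_pos": [0,-1.2,-2.6],"dr": [0,0,0]},
    {"gripper": 0,"delta_pos": [0,-0.6,-1.2],"dr": [0,0,0]},
  ],
)

```text
t: 5.2
ee_pos: [531.4, 27.1, 175.3]
orientation: [1.296, 1.152, -1.298]
ft_force: [-0.9, 0.2, -2.8]
width: 23.8
```

>>> apply_moves(
  increments=[
    {"gripper": 0,"delta_pos": [0,0,0],"dr": [0,0,0]},
    {"gripper": 0,"delta_pos": [0,0,0],"dr": [0,0,0]},
    {"gripper": 0,"delta_pos": [0,0,0],"dr": [0,0,0]},
    {"gripper": 0,"delta_pos": [0,0,0],"dr": [0,0,0]},
    {"gripper": 0,"delta_pos": [0,0,0],"dr": [0,0,0]},
  ],
)

```text
t: 5.62
ee_pos: [533.7, 23.4, 175.6]
orientation: [1.299, 1.149, -1.299]
ft_force: [-0.4, -0.1, -2.9]
width: 23.5
```

```bash
python3 - <<'E'
from h import *
d=shot('scene');d2=shot('wrist')
o=ctrl.get_obs();print(o['t'],o['qpos'],o['ee_pos'],o['ft_force'],o['moment'],o['width'])
goto([534,27.5,140],-.122)
P=pts(d2).reshape(-1,3)
for a,b,f in((150,240,140),):
  q=P[(np.hypot(P[:,0]-534,P[:,1]-27)<100)&(P[:,2]>110)]
  h,e=np.histogram(q[:,2],bins=range(110,220,3));print(list(zip(e,h)))
E
```

```text
5.7167 [ 2.19675922e-02  3.65351485e-01  1.87315102e+00 -1.21341693e-04
  9.03122329e-01  1.44332064e-01] [533.56160202  23.59707222 175.59050794] [-0.24264785 -0.198594   -3.03218003] [-0.01399785 -0.1101753  -0.02184606] 23.83484726215147
tool delta mm [35.6 -0.  -3.9] yaw -0.1223 dr_x -0.0003
[(np.int64(110), np.int64(0)), (np.int64(113), np.int64(0)), (np.int64(116), np.int64(0)), (np.int64(119), np.int64(0)), (np.int64(122), np.int64(0)), (np.int64(125), np.int64(0)), (np.int64(128), np.int64(0)), (np.int64(131), np.int64(0)), (np.int64(134), np.int64(0)), (np.int64(137), np.int64(0)), (np.int64(140), np.int64(13)), (np.int64(143), np.int64(35)), (np.int64(146), np.int64(54)), (np.int64(149), np.int64(5052)), (np.int64(152), np.int64(1226)), (np.int64(155), np.int64(146)), (np.int64(158), np.int64(141)), (np.int64(161), np.int64(151)), (np.int64(164), np.int64(175)), (np.int64(167), np.int64(207)), (np.int64(170), np.int64(225)), (np.int64(173), np.int64(200)), (np.int64(176), np.int64(151)), (np.int64(179), np.int64(226)), (np.int64(182), np.int64(1727)), (np.int64(185), np.int64(105)), (np.int64(188), np.int64(132)), (np.int64(191), np.int64(103)), (np.int64(194), np.int64(130)), (np.int64(197), np.int64(150)), (np.int64(200), np.int64(164)), (np.int64(203), np.int64(148)), (np.int64(206), np.int64(181)), (np.int64(209), np.int64(140)), (np.int64(212), np.int64(150)), (np.int64(215), np.int64(157))]
```

```bash
python3 - <<'E'
from h import *
P=pts(dict(np.load('wrist.npz'))).reshape(-1,3)
for a,b in((146,155),(181,187)):
  q=P[(np.hypot(P[:,0]-534,P[:,1]-27)<75)&(P[:,2]>a)&(P[:,2]<b)]
  for _ in range(3):
    A=np.c_[q[:,:2]-[534,27],np.ones(len(q))];x=np.linalg.lstsq(A,q[:,2],rcond=None)[0];r=q[:,2]-A@x;q=q[abs(r)<max(1,2*r.std())]
  print(len(q),x,r.std())
  print(cv2.minAreaRect(q[:,:2].astype(np.float32)))
D=P[(np.hypot(P[:,0]-534,P[:,1]-27)<85)&(P[:,2]>147)&(P[:,2]<155)]
im=np.load('wrist.npz')['img']
q=D[D[:,1]>60];print('cw',len(q),q.mean(0),cv2.minEnclosingCircle(q[:,:2].astype(np.float32)))
q=D[(D[:,1]<58)];print('disc', cv2.minEnclosingCircle(q[:,:2].astype(np.float32)))
E
```

```text
5599 [ 1.08673078e-02 -2.08621428e-03  1.51419396e+02] 0.5469240691297971
((532.865966796875, 21.222793579101562), (135.57630920410156, 62.91480255126953), 66.77220153808594)
1636 [ 1.13920422e-02 -3.44958016e-03  1.83281593e+02] 0.5706052371721041
((533.5933837890625, 23.572317123413086), (24.263742446899414, 41.31703567504883), 83.9356918334961)
cw 2431 [539.84789965  74.46783056 151.38992184] ((539.8369140625, 72.8524169921875), 17.910188674926758)
disc ((531.0313720703125, 1.1929850578308105), 58.875423431396484)
```

>>> apply_moves(
  increments=[
    {"gripper": 0,"delta_pos": [0,0,-0.39],"dr": [0,0,0]},
    {"gripper": 0,"delta_pos": [1.0,0,0],"dr": [0,0,0]},
    {"gripper": 0,"delta_pos": [1.0,0,0],"dr": [0,0,0]},
    {"gripper": 0,"delta_pos": [0.8,0,0],"dr": [0,0,0]},
    {"gripper": 0,"delta_pos": [0.2,0,0],"dr": [0,0,0]},
  ],
)

```text
t: 6.13
ee_pos: [532.4, 28.3, 143.5]
orientation: [1.296, 1.152, -1.3]
ft_force: [-0.9, -1.0, -3.4]
width: 23.8
```

>>> apply_moves(
  increments=[
    {"gripper": 0,"delta_pos": [0.1,0,0],"dr": [0,0,0]},
    {"gripper": 0,"delta_pos": [0.05,0,0],"dr": [0,0,0]},
    {"gripper": 0,"delta_pos": [0.05,0,0],"dr": [0,0,0]},
    {"gripper": 0,"delta_pos": [0.05,0,0],"dr": [0,0,0]},
    {"gripper": 0,"delta_pos": [0.05,0,0],"dr": [0,0,0]},
  ],
)

```text
t: 6.55
ee_pos: [534.1, 28.4, 143.0]
orientation: [1.298, 1.149, -1.297]
ft_force: [-0.9, -0.2, -3.6]
width: 23.7
```

>>> apply_moves(
  increments=[
    {"gripper": 0,"delta_pos": [0.05,0,0],"dr": [0,0,0]},
    {"gripper": 0,"delta_pos": [0.05,0,0],"dr": [0,0,0]},
    {"gripper": 0,"delta_pos": [0,0,0],"dr": [0,0,0]},
    {"gripper": 0,"delta_pos": [0,0,0],"dr": [0,0,0]},
    {"gripper": 0,"delta_pos": [0,0,0],"dr": [0,0,0]},
  ],
)

```text
t: 6.97
ee_pos: [533.8, 28.3, 141.7]
orientation: [1.298, 1.149, -1.298]
ft_force: [-0.1, 0.1, -3.7]
width: 23.9
```

>>> apply_moves(
  increments=[
    {"gripper": 0,"delta_pos": [0.05,0,-0.0],"dr": [0,0,0]},
    {"gripper": 0,"delta_pos": [0.05,0,0.07],"dr": [0,0,0]},
    {"gripper": 0,"delta_pos": [0.05,0,0],"dr": [0,0,0]},
    {"gripper": 0,"delta_pos": [0.0,0,0],"dr": [0,0,0]},
    {"gripper": 0,"delta_pos": [0.0,0,0],"dr": [0,0,0]},
  ],
)

```text
t: 7.38
ee_pos: [533.6, 27.6, 140.1]
orientation: [1.298, 1.15, -1.298]
ft_force: [-0.1, 0.7, -3.5]
width: 23.9
```

>>> apply_moves(
  increments=[
    {"gripper": 0,"delta_pos": [0.05,0,0],"dr": [0,0,0]},
    {"gripper": 0,"delta_pos": [0.05,0,0],"dr": [0,0,0]},
    {"gripper": 0,"delta_pos": [0.0,0,0],"dr": [0,0,0]},
    {"gripper": 0,"delta_pos": [0.0,0,0],"dr": [0,0,0]},
    {"gripper": 0,"delta_pos": [0.0,0,0],"dr": [0,0,0]},
  ],
)

```text
t: 7.8
ee_pos: [533.7, 27.6, 139.1]
orientation: [1.298, 1.15, -1.298]
ft_force: [-0.6, 1.0, -3.9]
width: 24.0
```

>>> apply_moves(
  increments=[
    {"gripper": 0,"delta_pos": [0.05,0,0],"dr": [0,0,0]},
    {"gripper": 0,"delta_pos": [0.05,0,0],"dr": [0,0,0]},
    {"gripper": 0,"delta_pos": [0,0,0],"dr": [0,0,0]},
    {"gripper": 0,"delta_pos": [0.0,0,0],"dr": [0,0,0]},
    {"gripper": 0,"delta_pos": [0.0,0,0],"dr": [0,0,0]},
  ],
)

```text
t: 8.22
ee_pos: [533.7, 27.7, 138.3]
orientation: [1.298, 1.15, -1.298]
ft_force: [-1.2, 0.5, -0.4]
width: 23.6
```

>>> apply_moves(
  increments=[
    {"gripper": 0,"delta_pos": [0.05,0,0],"dr": [0,0,0]},
    {"gripper": 0,"delta_pos": [0.0,0,0],"dr": [0,0,0]},
    {"gripper": 0,"delta_pos": [0.0,0,0],"dr": [0,0,0]},
    {"gripper": 0,"delta_pos": [0.0,0,0],"dr": [0,0,0]},
    {"gripper": 0,"delta_pos": [0.0,0,0],"dr": [0,0,0]},
  ],
)

```text
t: 8.63
ee_pos: [533.9, 27.7, 138.0]
orientation: [1.298, 1.149, -1.297]
ft_force: [-2.4, 1.5, 5.1]
width: 24.1
```

>>> apply_moves(
  increments=[
    {"gripper": 0,"delta_pos": [0.04,0,0],"dr": [0,0,0]},
    {"gripper": 0,"delta_pos": [0.0,0,0],"dr": [0,0,0]},
    {"gripper": 0,"delta_pos": [0.0,0,0],"dr": [0,0,0]},
    {"gripper": 0,"delta_pos": [0.0,0,0],"dr": [0,0,0]},
    {"gripper": 0,"delta_pos": [0.0,0,0],"dr": [0,0,0]},
  ],
)

```text
t: 9.05
ee_pos: [534.0, 27.6, 137.8]
orientation: [1.298, 1.149, -1.297]
ft_force: [-2.5, 0.3, 7.3]
width: 23.7
```

>>> apply_moves(
  increments=[
    {"gripper": 0,"delta_pos": [0,0,0],"dr": [-0.025,0,0]},
    {"gripper": 0,"delta_pos": [0,0,0],"dr": [-0.025,0,0]},
    {"gripper": 0,"delta_pos": [0,0,0],"dr": [-0.025,0,0]},
    {"gripper": 0,"delta_pos": [0,0,0],"dr": [-0.025,0,0]},
    {"gripper": 0,"delta_pos": [0.0,0,0],"dr": [0,0,0]},
  ],
)

```text
t: 9.47
ee_pos: [534.2, 27.9, 137.7]
orientation: [1.225, 1.199, -1.223]
ft_force: [-1.4, 2.6, 4.8]
width: 23.7
```

```bash
python3 - <<'E'
from h import *
o=ctrl.get_obs();print(o['ee_pos'],o['ft_force'],o['moment'],o['qpos'][5]);goto([534,27.5,138],0)
E
```

```text
[534.19191186  27.94294213 137.72430621] [-1.3535553   2.5852162   4.80077167] [ 0.54864773  0.45113466 -0.03857348] 0.049156741382355325
tool delta mm [-0.3 -0.2  0.4] yaw -0.02 dr_x -0.02
```

>>> apply_moves(
  increments=[
    {"gripper": 0,"delta_pos": [0.02,0,0],"dr": [-0.025,0,0]},
    {"gripper": 0,"delta_pos": [0,0,0],"dr": [-0.025,0,0]},
    {"gripper": 0,"delta_pos": [0,0,0],"dr": [-0.025,0,0]},
    {"gripper": 0,"delta_pos": [0,0,0],"dr": [-0.025,0,0]},
    {"gripper": 0,"delta_pos": [0.0,0,0],"dr": [0,0,0]},
  ],
)

```text
t: 9.88
ee_pos: [534.5, 28.1, 137.7]
orientation: [1.152, 1.245, -1.148]
ft_force: [-1.6, 3.5, 6.2]
width: 23.8
```

>>> apply_moves(
  increments=[
    {"gripper": 0,"delta_pos": [0,0,0],"dr": [-0.025,0,0]},
    {"gripper": 0,"delta_pos": [0,0,0],"dr": [-0.025,0,0]},
    {"gripper": 0,"delta_pos": [0,0,0],"dr": [-0.025,0,0]},
    {"gripper": 0,"delta_pos": [0,0,0],"dr": [-0.025,0,0]},
    {"gripper": 0,"delta_pos": [0.0,0,0],"dr": [0,0,0]},
  ],
)

```text
t: 10.3
ee_pos: [534.7, 28.2, 137.7]
orientation: [1.077, 1.288, -1.074]
ft_force: [-0.7, 3.3, 6.9]
width: 23.4
```

>>> apply_moves(
  increments=[
    {"gripper": 0,"delta_pos": [0,0,0],"dr": [-0.025,0,0]},
    {"gripper": 0,"delta_pos": [0,0,0],"dr": [-0.025,0,0]},
    {"gripper": 0,"delta_pos": [0,0,0],"dr": [-0.025,0,0]},
    {"gripper": 0,"delta_pos": [0,0,0],"dr": [-0.025,0,0]},
    {"gripper": 0,"delta_pos": [0.0,0,0],"dr": [0,0,0]},
  ],
)

```text
t: 10.72
ee_pos: [534.9, 27.9, 137.7]
orientation: [1.002, 1.327, -0.998]
ft_force: [-0.3, 2.3, 6.5]
width: 23.9
```

>>> apply_moves(
  increments=[
    {"gripper": 0,"delta_pos": [0.01,0,0],"dr": [-0.025,0,0]},
    {"gripper": 0,"delta_pos": [0,0,0],"dr": [-0.025,0,0]},
    {"gripper": 0,"delta_pos": [0,0,0],"dr": [-0.025,0,0]},
    {"gripper": 0,"delta_pos": [0,0,0],"dr": [-0.025,0,0]},
    {"gripper": 0,"delta_pos": [0.0,0,0],"dr": [0,0,0]},
  ],
)

```text
t: 11.13
ee_pos: [535.0, 27.9, 137.7]
orientation: [0.926, 1.363, -0.923]
ft_force: [-0.3, 1.8, 6.2]
width: 24.2
```

>>> apply_moves(
  increments=[
    {"gripper": 0,"delta_pos": [0,0,0],"dr": [-0.025,0,0]},
    {"gripper": 0,"delta_pos": [0,0,0],"dr": [-0.025,0,0]},
    {"gripper": 0,"delta_pos": [0,0,0],"dr": [-0.025,0,0]},
    {"gripper": 0,"delta_pos": [0,0,0],"dr": [-0.025,0,0]},
    {"gripper": 0,"delta_pos": [0.0,0,0],"dr": [0,0,0]},
  ],
)

```text
t: 11.55
ee_pos: [535.0, 27.8, 137.7]
orientation: [0.85, 1.397, -0.847]
ft_force: [-0.3, 2.3, 6.6]
width: 23.8
```

>>> apply_moves(
  increments=[
    {"gripper": 0,"delta_pos": [0,0,0],"dr": [-0.025,0,0]},
    {"gripper": 0,"delta_pos": [0,0,0],"dr": [-0.025,0,0]},
    {"gripper": 0,"delta_pos": [0,0,0],"dr": [-0.025,0,0]},
    {"gripper": 0,"delta_pos": [0,0,0],"dr": [-0.025,0,0]},
    {"gripper": 0,"delta_pos": [0.0,0,0],"dr": [0,0,0]},
  ],
)

```text
t: 11.97
ee_pos: [535.1, 27.8, 137.7]
orientation: [0.773, 1.427, -0.77]
ft_force: [-0.1, 2.0, 5.4]
width: 23.8
```

>>> apply_moves(
  increments=[
    {"gripper": 0,"delta_pos": [0.01,0,0],"dr": [-0.025,0,0]},
    {"gripper": 0,"delta_pos": [0,0,0],"dr": [-0.025,0,0]},
    {"gripper": 0,"delta_pos": [0,0,0],"dr": [-0.025,0,0]},
    {"gripper": 0,"delta_pos": [0,0,0],"dr": [-0.025,0,0]},
    {"gripper": 0,"delta_pos": [0.0,0,0],"dr": [0,0,0]},
  ],
)

```text
t: 12.38
ee_pos: [535.4, 27.9, 137.7]
orientation: [0.697, 1.453, -0.693]
ft_force: [0.0, 1.9, 4.1]
width: 23.9
```

>>> apply_moves(
  increments=[
    {"gripper": 0,"delta_pos": [0,0,0],"dr": [-0.025,0,0]},
    {"gripper": 0,"delta_pos": [0,0,0],"dr": [-0.025,0,0]},
    {"gripper": 0,"delta_pos": [0,0,0],"dr": [-0.025,0,0]},
    {"gripper": 0,"delta_pos": [0,0,0],"dr": [-0.025,0,0]},
    {"gripper": 0,"delta_pos": [0.0,0,0],"dr": [0,0,0]},
  ],
)

```text
t: 12.8
ee_pos: [535.5, 27.9, 137.7]
orientation: [0.619, 1.477, -0.616]
ft_force: [1.6, 1.4, 5.4]
width: 23.6
```

>>> apply_moves(
  increments=[
    {"gripper": 0,"delta_pos": [0,0,0],"dr": [-0.025,0,0]},
    {"gripper": 0,"delta_pos": [0,0,0],"dr": [-0.025,0,0]},
    {"gripper": 0,"delta_pos": [0,0,0],"dr": [-0.025,0,0]},
    {"gripper": 0,"delta_pos": [0,0,0],"dr": [-0.025,0,0]},
    {"gripper": 0,"delta_pos": [0.0,0,0],"dr": [0,0,0]},
  ],
)

```text
t: 13.22
ee_pos: [535.7, 28.0, 137.8]
orientation: [0.542, 1.498, -0.539]
ft_force: [1.2, 3.2, 5.1]
width: 23.8
```

```bash
python3 - <<'E'
from h import *
o=ctrl.get_obs();print(o['ee_pos'],o['ft_force'],o['moment'],o['qpos'][5]);goto([534,27.5,138],0)
E
```

```text
[535.74366766  28.00626673 137.80552809] [1.15496612 3.22015507 5.05092295] [ 0.67255089 -0.36930229 -0.04232303] -0.8508576548313326
tool delta mm [-0.2 -1.5 -1. ] yaw 0.88 dr_x 0.88
```

>>> apply_moves(
  increments=[
    {"gripper": 0,"delta_pos": [0.0,-0.15,-0.08],"dr": [0,0,0]},
    {"gripper": 0,"delta_pos": [0,0,0],"dr": [-0.025,0,0]},
    {"gripper": 0,"delta_pos": [0.01,0,0],"dr": [-0.025,0,0]},
    {"gripper": 0,"delta_pos": [0,0,0],"dr": [-0.025,0,0]},
    {"gripper": 0,"delta_pos": [0.0,0,0],"dr": [-0.025,0,0]},
  ],
)

```text
t: 13.63
ee_pos: [534.1, 27.1, 137.6]
orientation: [0.463, 1.517, -0.46]
ft_force: [3.3, 2.2, 5.6]
width: 23.7
```

>>> apply_moves(
  increments=[
    {"gripper": 0,"delta_pos": [0,0,0],"dr": [-0.025,0,0]},
    {"gripper": 0,"delta_pos": [0,0,0],"dr": [-0.025,0,0]},
    {"gripper": 0,"delta_pos": [0,0,0],"dr": [-0.025,0,0]},
    {"gripper": 0,"delta_pos": [0,0,0],"dr": [-0.025,0,0]},
    {"gripper": 0,"delta_pos": [0.0,0,0],"dr": [0,0,0]},
  ],
)

```text
t: 14.05
ee_pos: [533.4, 27.0, 137.3]
orientation: [0.385, 1.534, -0.383]
ft_force: [3.5, 1.3, 4.7]
width: 23.2
```

```bash
python3 - <<'E'
from h import *
d=shot('wrist','wr3')
o=ctrl.get_obs();print(o['ee_pos'],o['ft_force'],o['moment'],o['qpos'][5]);goto([534,27.5,138],0);print(R.from_rotvec(o['orientation']).as_matrix().round(4))
P=pts(d).reshape(-1,3)
for a,b in((105,120),(143,150)):
  q=P[(np.hypot(P[:,0]-534,P[:,1]-27)<75)&(P[:,2]>a)&(P[:,2]<b)]
  for _ in range(3):
    A=np.c_[q[:,:2]-[534,27],np.ones(len(q))];x=np.linalg.lstsq(A,q[:,2],rcond=None)[0];r=q[:,2]-A@x;q=q[abs(r)<max(1,2*r.std())]
  print(len(q),x,r.std())
E
```

```text
[532.3350679   26.85203847 136.79388673] [1.07957074 0.61035844 0.29839465] [ 0.37717139 -0.50521976 -0.03206129] -1.051024629772833
tool delta mm [-1.2  1.4  1.2] yaw 1.0795 dr_x 1.0795
[[ 4.000e-04  4.718e-01  8.817e-01]
 [-2.000e-04  8.817e-01 -4.718e-01]
 [-1.000e+00 -0.000e+00  4.000e-04]]
5787 [-1.16284662e-03  4.59417934e-03  1.13268781e+02] 0.567549389891786
1658 [3.62204459e-03 2.56032638e-03 1.45141212e+02] 0.6221009873237736
```

View pics/wr3.png

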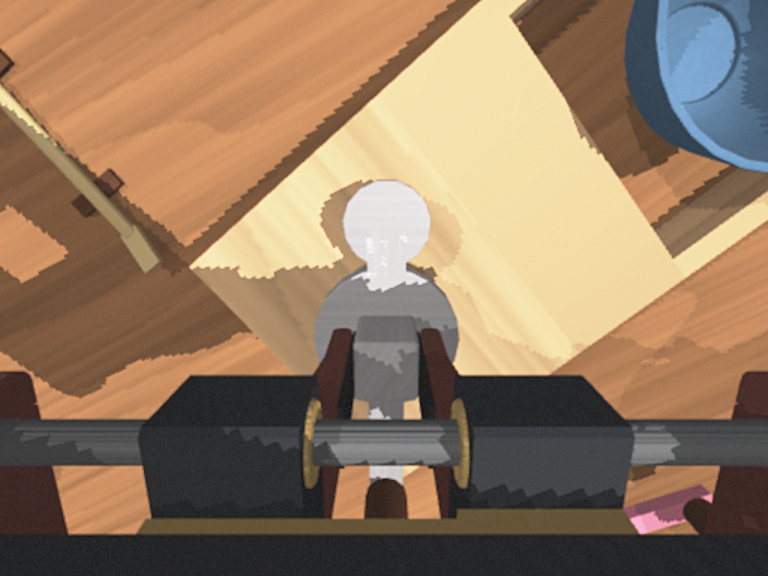

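>>> apply_moves(
  increments=[
    {"gripper": 0,"delta_pos": [0.0,0.1,0.1],"dr": [0,0,0]},
    {"gripper": 0,"delta_pos": [0.05,0,0],"dr": [0,0,0]},
    {"gripper": 0,"delta_pos": [0.03,0,0],"dr": [0,0,0]},
    {"gripper": 0,"delta_pos": [0,0,0],"dr": [0,0,0]},
    {"gripper": 0,"delta_pos": [0.0,0,0],"dr": [0,0,0]},
  ],
)

```text
t: 14.52
ee_pos: [532.6, 27.3, 136.0]
orientation: [0.385, 1.538, -0.386]
ft_force: [-1.9, 0.6, 8.7]
width: 23.6
```

```bash
python3 - <<'E'
from h import *
o=ctrl.get_obs();print(o['ee_pos'],o['ft_force'],o['moment'],o['qpos'][5]);goto([534,27.5,138],0)
E
```

```text
[532.59567876  27.32550763 136.03095143] [-1.91468136  0.61134696  8.67536467] [0.29544864 0.27418672 0.075955  ] -1.0497840772215095
tool delta mm [-2.   0.8  1.2] yaw 1.0789 dr_x 1.0789
```

>>> apply_moves(
  increments=[
    {"gripper": 0,"delta_pos": [0.0,-0.04,-0.07],"dr": [0,0,0]},
    {"gripper": 0,"delta_pos": [0,0,0],"dr": [-0.02,0,0]},
    {"gripper": 0,"delta_pos": [0,0,0],"dr": [-0.02,0,0]},
    {"gripper": 0,"delta_pos": [0,0,0],"dr": [-0.02,0,0]},
    {"gripper": 0,"delta_pos": [0.0,0,0],"dr": [0,0,0]},
  ],
)

```text
t: 14.93
ee_pos: [532.4, 27.5, 136.0]
orientation: [0.338, 1.545, -0.338]
ft_force: [0.8, 2.3, 5.9]
width: 23.6
```

```bash
python3 - <<'E'
from h import *
o=ctrl.get_obs();print(o['ee_pos'],o['ft_force'],o['moment'],o['qpos'][5]);goto([534,27.5,138],0)
E
```

```text
[532.42835509  27.48944388 136.01424944] [0.75729384 2.27436781 5.93165146] [ 0.55428665 -0.21984344 -0.02080606] -1.110751680839093
tool delta mm [-2.   0.7  1.4] yaw 1.1397 dr_x 1.1397
```

>>> apply_moves(
  increments=[
    {"gripper": 0,"delta_pos": [0.03,0,0],"dr": [0,0,0]},
    {"gripper": 0,"delta_pos": [0.03,0,0],"dr": [0,0,0]},
    {"gripper": 0,"delta_pos": [0,0,0],"dr": [-0.02,0,0]},
    {"gripper": 0,"delta_pos": [0,0,0],"dr": [-0.02,0,0]},
    {"gripper": 0,"delta_pos": [0.0,0,0],"dr": [0,0,0]},
  ],
)

```text
t: 15.35
ee_pos: [532.6, 27.6, 135.7]
orientation: [0.307, 1.549, -0.307]
ft_force: [-0.6, 2.8, 9.1]
width: 23.4
```

>>> apply_moves(
  increments=[
    {"gripper": 0,"delta_pos": [0.0,0,0],"dr": [0,0,0]},
    {"gripper": 0,"delta_pos": [0.03,0,0],"dr": [0,0,0]},
    {"gripper": 0,"delta_pos": [0,0,0],"dr": [-0.02,0,0]},
    {"gripper": 0,"delta_pos": [0,0,0],"dr": [-0.02,0,0]},
    {"gripper": 0,"delta_pos": [0.0,0,0],"dr": [0,0,0]},
  ],
)

```text
t: 15.77
ee_pos: [532.6, 27.7, 135.6]
orientation: [0.276, 1.553, -0.275]
ft_force: [-0.5, 1.9, 9.9]
width: 23.5
```

>>> apply_moves(
  increments=[
    {"gripper": 0,"delta_pos": [0.0,0,0],"dr": [-0.02,0,0]},
    {"gripper": 0,"delta_pos": [0,0,0],"dr": [-0.02,0,0]},
    {"gripper": 0,"delta_pos": [0,0,0],"dr": [-0.02,0,0]},
    {"gripper": 0,"delta_pos": [0,0,0],"dr": [0,0,0]},
    {"gripper": 0,"delta_pos": [0.0,0,0],"dr": [0,0,0]},
  ],
)

```text
t: 16.18
ee_pos: [532.6, 27.9, 135.5]
orientation: [0.23, 1.559, -0.229]
ft_force: [-0.8, 3.9, 9.1]
width: 23.9
```

>>> apply_moves(
  increments=[
    {"gripper": 0,"delta_pos": [0.0,0,0],"dr": [-0.02,0,0]},
    {"gripper": 0,"delta_pos": [0.0,0,0],"dr": [-0.02,0,0]},
    {"gripper": 0,"delta_pos": [0,0,0],"dr": [-0.02,0,0]},
    {"gripper": 0,"delta_pos": [0,0,0],"dr": [0,0,0]},
    {"gripper": 0,"delta_pos": [0.0,0,0],"dr": [0,0,0]},
  ],
)

```text
t: 16.6
ee_pos: [532.6, 28.1, 135.5]
orientation: [0.184, 1.563, -0.182]
ft_force: [-0.7, 5.8, 10.0]
width: 23.7
```

```bash
python3 - <<'E'
from h import *
o=ctrl.get_obs();print(o['ee_pos'],o['ft_force'],o['moment'],o['qpos'][5]);goto([534,27.5,138],0)
E
```

```text
[532.61606564  28.06703274 135.51729847] [-0.67406251  5.78914388  9.96527282] [ 1.26457488  0.00851789 -0.11230914] -1.3097079135406209
tool delta mm [-2.5 -0.2  1.5] yaw 1.3382 dr_x 1.3382
```

>>> apply_moves(
  increments=[
    {"gripper": 0,"delta_pos": [0.0,0.04,-0.01],"dr": [0,0,0]},
    {"gripper": 0,"delta_pos": [0,0.04,-0.01],"dr": [0,0,0]},
    {"gripper": 0,"delta_pos": [0,0,0],"dr": [0,0,0]},
    {"gripper": 0,"delta_pos": [0,0,0],"dr": [0,0,0]},
    {"gripper": 0,"delta_pos": [0.0,0,0],"dr": [0,0,0]},
  ],
)

```text
t: 17.02
ee_pos: [532.6, 28.4, 135.5]
orientation: [0.183, 1.563, -0.182]
ft_force: [0.2, 2.6, 9.2]
width: 23.5
```

>>> apply_moves(
  increments=[
    {"gripper": 0,"delta_pos": [0.0,0,0],"dr": [-0.02,0,0]},
    {"gripper": 0,"delta_pos": [0.0,0,0],"dr": [-0.02,0,0]},
    {"gripper": 0,"delta_pos": [0,0,0],"dr": [0,0,0]},
    {"gripper": 0,"delta_pos": [0,0,0],"dr": [0,0,0]},
    {"gripper": 0,"delta_pos": [0.0,0,0],"dr": [0,0,0]},
  ],
)

```text
t: 17.43
ee_pos: [532.5, 28.6, 135.5]
orientation: [0.152, 1.566, -0.151]
ft_force: [0.3, 3.6, 9.5]
width: 23.9
```

```bash
python3 - <<'E'
from h import *
o=ctrl.get_obs();print(o['ee_pos'],o['ft_force'],o['moment'],o['qpos'][5]);goto([534,27.5,138],0)
E
```

```text
[532.54960076  28.59044075 135.5154655 ] [0.27448537 3.55604584 9.47938736] [ 0.80920752  0.07634888 -0.05316306] -1.3480680186743468
tool delta mm [-2.5 -0.8  1.6] yaw 1.3783 dr_x 1.3783
```

```bash
python3 - <<'E'
from h import *
d=shot('wrist','wr4')
o=ctrl.get_obs();T=o['ee_pos'];M=R.from_rotvec(o['orientation']).as_matrix();print(T,o['ft_force'])
P=pts(d).reshape(-1,3)
q=(P-T)@M  # tool coords
for n,a in (('disc',P[:,2]),):
  s=q[(a>108)&(a<116)&(np.hypot(q[:,1],q[:,2])<90)]
  print(np.median(s[:,0]),s.min(0),s.max(0))
  for lo in range(-80,20,8):
    t=s[(s[:,2]>lo)&(s[:,2]<lo+8)]
    if len(t)>10:print(lo,len(t),t[:,1].min().round(1),t[:,1].max().round(1),((t[:,1].min()+t[:,1].max())/2).round(1))
s=q[(P[:,2]>141)&(P[:,2]<148)&(np.hypot(q[:,1],q[:,2])<22)]
print('block',len(s),s.min(0),s.max(0),np.median(s,0))
E
```

```text
[532.51829783  28.57981916 135.47886795] [-0.9271937   3.95606149  9.86779848]
23.772625537532505 [ 19.45235891 -31.27445925 -68.15659458] [27.47956659 32.02841726 78.85661893]
-72 222 -11.0 11.7 0.4
-64 637 -15.9 16.7 0.4
-56 769 -17.2 18.1 0.4
-48 677 -16.8 17.5 0.4
-40 415 -13.2 14.0 0.4
-32 647 -20.7 21.5 0.4
-24 961 -27.2 27.4 0.1
-16 907 -30.0 30.2 0.1
-8 396 -31.1 32.0 0.5
0 162 -31.3 31.9 0.3
8 18 -30.0 30.2 0.1
block 1898 [-12.50122109 -18.69412194 -12.97783201] [-5.51165581 18.91999543 11.01927995] [-7.90454138  0.33824347 -2.60535188]
```

>>> apply_moves(
  increments=[
    {"gripper": 0,"delta_pos": [0.0,0.05,-0.01],"dr": [-0.02,0,0]},
    {"gripper": 0,"delta_pos": [0,0.03,0],"dr": [-0.02,0,0]},
    {"gripper": 0,"delta_pos": [0,0,0],"dr": [-0.02,0,0]},
    {"gripper": 0,"delta_pos": [0,0,0],"dr": [0,0,0]},
    {"gripper": 0,"delta_pos": [0.0,0,0],"dr": [0,0,0]},
  ],
)

```text
t: 17.9
ee_pos: [532.4, 29.3, 135.4]
orientation: [0.104, 1.569, -0.104]
ft_force: [-1.0, 1.9, 9.0]
width: 23.9
```

>>> apply_moves(
  increments=[
    {"gripper": 0,"delta_pos": [0.0,0.03,0],"dr": [-0.02,0,0]},
    {"gripper": 0,"delta_pos": [0.0,0,0],"dr": [-0.02,0,0]},
    {"gripper": 0,"delta_pos": [0,0,0],"dr": [-0.02,0,0]},
    {"gripper": 0,"delta_pos": [0,0,0],"dr": [0,0,0]},
    {"gripper": 0,"delta_pos": [0.0,0,0],"dr": [0,0,0]},
  ],
)

```text
t: 18.32
ee_pos: [532.3, 29.6, 135.4]
orientation: [0.057, 1.571, -0.056]
ft_force: [-0.9, 2.1, 10.5]
width: 24.0
```

```bash
python3 - <<'E'
from h import *
o=ctrl.get_obs();print(o['ee_pos'],o['ft_force'],o['moment'],o['qpos'][5]);goto([534,27.5,138],0)
w=pts(dict(np.load('wr4.npz')));P=w.reshape(-1,3)
# lift top height as seen by wrist
r=np.array([[.9787,.2052],[-.2052,.9787]])@(P[:,:2]-[534,27.5]).T
s=P[(abs(r[0])<70)&(r[1]>-50)&(r[1]<110)&(P[:,2]>75)&(P[:,2]<95)];print('lift top',len(s),np.median(s[:,2]))
E
```

```text
[532.34014732  29.55672352 135.42030581] [-0.87111504  2.07451824 10.48434594] [ 0.62464128  0.13901901 -0.02917439] -1.4660939910230262
tool delta mm [-2.6 -1.9  1.8] yaw 1.4986 dr_x 1.4986
lift top 25368 83.85607209198525
```

```bash
python3 - <<'E'
from h import *
for f in ('top1','wr3','wr4','wrist'):
  P=pts(dict(np.load(f+'.npz'))).reshape(-1,3)
  P=P[(P[:,2]>81.5)&(P[:,2]<88)]
  c,s=np.cos(.2067),np.sin(.2067)
  D=P[:,:2]-[534,27.5];X=c*D[:,0]+s*D[:,1];Y=-s*D[:,0]+c*D[:,1]
  k=(abs(X)<95)&(Y>-75)&(Y<290);X,Y=X[k],Y[k]
  print(f,len(X))
  for name,A,B,sg,lo,hi in (('x+',X,Y,1,-60,280),('x-',X,Y,-1,-60,280),('y-',Y,X,-1,-80,80),('y+',Y,X,1,-80,80)):
    e=[]
    for b in range(lo,hi,10):
      t=A[(B>b)&(B<b+10)]*sg
      if len(t)>15:e.append((b+5,t.max()*sg))
    e=np.array(e)
    if len(e)>2: 
      m=np.median(e[:,1]);g=e[abs(e[:,1]-m)<4];print(name,len(g),round(m,1),'slope/off',np.polyfit(g[:,0],g[:,1],1).round(4) if len(g)>2 else '')
E
```

```text
top1 3420
x+ 34 79.5 slope/off [-5.0000e-04  7.9279e+01]
x- 34 -80.0 slope/off [-1.00000e-03 -7.98566e+01]
y- 16 -59.3 slope/off [-1.10000e-03 -5.91718e+01]
y+ 16 278.0 slope/off [4.700000e-03 2.778305e+02]
wr3 41382
x+ 17 77.4 slope/off [-1.0000e-04  7.7336e+01]
x- 19 -82.5 slope/off [-1.30000e-03 -8.25019e+01]
y- 10 -54.6 slope/off [ 3.79000e-02 -5.50296e+01]
y+ 11 125.7 slope/off [1.200000e-03 1.256135e+02]
wr4 39767
x+ 2 62.5 slope/off 
x- 24 -82.6 slope/off [-8.00000e-04 -8.25531e+01]
y- 11 -56.5 slope/off [ 7.10000e-03 -5.64904e+01]
y+ 3 150.6 slope/off [ -0.1627 149.0852]
wrist 32751
x+ 20 77.3 slope/off [-1.40000e-03  7.73356e+01]
x- 23 -83.0 slope/off [-3.10000e-03 -8.26916e+01]
y- 3 -34.5 slope/off [ -0.0802 -40.4696]
y+ 11 125.2 slope/off [9.000000e-04 1.251202e+02]
```

```bash
python3 - <<'E'
from h import *
c,s=np.cos(.2067),np.sin(.2067)
for f in ('top1','wr3','wr4','wrist'):
  P=pts(dict(np.load(f+'.npz'))).reshape(-1,3)
  P=P[(P[:,2]>82)&(P[:,2]<88)]
  D=P[:,:2]-[534,27.5];X=c*D[:,0]+s*D[:,1];Y=-s*D[:,0]+c*D[:,1]
  for a,b in ((-60,-30),(-30,0),(0,30),(30,60)):
    t=np.sort(Y[(X>a)&(X<b)&(Y>60)&(Y<170)]);u=np.sort(Y[(X>a)&(X<b)&(Y<-30)&(Y>-80)])
    print(f,a,'pocket',np.percentile(t,99.5).round(1) if len(t)>20 else '','front',len(u),np.percentile(u,.5).round(1) if len(u)>20 else '')
E
```

```text
top1 -60 pocket 166.4 front 79 -59.6
top1 -30 pocket 162.5 front 78 -59.6
top1 0 pocket 161.6 front 86 -59.6
top1 30 pocket 168.4 front 81 -59.5
wr3 -60 pocket 124.9 front 1364 -56.5
wr3 -30 pocket 125.1 front 913 -56.5
wr3 0 pocket 141.3 front 65 -49.2
wr3 30 pocket 125.8 front 66 -50.6
wr4 -60 pocket 125.3 front 1466 -56.6
wr4 -30 pocket 147.4 front 1200 -56.4
wr4 0 pocket 125.2 front 270 -56.2
wr4 30 pocket 125.4 front 75 -36.4
wrist -60 pocket 167.2 front 28 -35.2
wrist -30 pocket 159.5 front 0 
wrist 0 pocket 124.8 front 24 -57.0
wrist 30 pocket 124.7 front 876 -57.0
```

>>> apply_moves(
  increments=[
    {"gripper": 0,"delta_pos": [-0.1,0,0],"dr": [0,0,0]},
    {"gripper": 0,"delta_pos": [0,0,-0.07],"dr": [0,0,0]},
    {"gripper": 0,"delta_pos": [0,0,-0.07],"dr": [0,0,0]},
    {"gripper": 0,"delta_pos": [0,0,0],"dr": [0,0,0]},
    {"gripper": 0,"delta_pos": [0.05,0,0],"dr": [0,0,0]},
  ],
)

```text
t: 18.73
ee_pos: [531.5, 29.4, 135.6]
orientation: [0.056, 1.57, -0.056]
ft_force: [1.2, 1.7, 6.6]
width: 23.7
```

>>> apply_moves(
  increments=[
    {"gripper": 0,"delta_pos": [0.05,0,0],"dr": [0,0,0]},
    {"gripper": 0,"delta_pos": [0.0,0,0],"dr": [0,0,0]},
    {"gripper": 0,"delta_pos": [0,0,0],"dr": [0,0,0]},
    {"gripper": 0,"delta_pos": [0,0,0],"dr": [0,0,0]},
    {"gripper": 0,"delta_pos": [0.0,0,0],"dr": [0,0,0]},
  ],
)

```text
t: 19.15
ee_pos: [531.6, 29.4, 135.5]
orientation: [0.056, 1.57, -0.056]
ft_force: [0.2, 2.2, 7.0]
width: 24.0
```

```bash
python3 - <<'E'
from h import *
o=ctrl.get_obs();print(o['ee_pos'],o['ft_force'],o['moment'],o['qpos'][5]);goto([531,29.6,138],0)
E
```

```text
[531.62168196  29.40599535 135.54698256] [0.19089801 2.21556601 6.95287051] [ 0.63856682 -0.2705734  -0.0455158 ] -1.466075955348523
tool delta mm [-2.5  0.1 -0.6] yaw 1.499 dr_x 1.499
```

>>> apply_moves(
  increments=[
    {"gripper": 0,"delta_pos": [0.02,0,0],"dr": [-0.025,0,0]},
    {"gripper": 0,"delta_pos": [0,0,0],"dr": [-0.025,0,0]},
    {"gripper": 0,"delta_pos": [0,0,0],"dr": [-0.025,0,0]},
    {"gripper": 0,"delta_pos": [0,0,0],"dr": [0,0,0]},
    {"gripper": 0,"delta_pos": [0,0,0],"dr": [0,0,0]},
  ],
)

```text
t: 19.57
ee_pos: [531.8, 29.6, 135.5]
orientation: [-0.002, 1.57, 0.003]
ft_force: [-0.4, 2.8, 8.5]
width: 23.8
```

>>> apply_moves(
  increments=[
    {"gripper": 0,"delta_pos": [0.02,0,0],"dr": [-0.025,0,0]},
    {"gripper": 0,"delta_pos": [0,0,0],"dr": [-0.025,0,0]},
    {"gripper": 0,"delta_pos": [0,0,0],"dr": [-0.025,0,0]},
    {"gripper": 0,"delta_pos": [0,0,0],"dr": [0,0,0]},
    {"gripper": 0,"delta_pos": [0,0,0],"dr": [0,0,0]},
  ],
)

```text
t: 19.98
ee_pos: [531.8, 29.7, 135.6]
orientation: [-0.061, 1.569, 0.062]
ft_force: [-1.2, 2.8, 10.0]
width: 24.1
```

>>> apply_moves(
  increments=[
    {"gripper": 0,"delta_pos": [0.0,0,0],"dr": [-0.025,0,0]},
    {"gripper": 0,"delta_pos": [0,0,0],"dr": [-0.025,0,0]},
    {"gripper": 0,"delta_pos": [0,0,0],"dr": [-0.025,0,0]},
    {"gripper": 0,"delta_pos": [0,0,0],"dr": [0,0,0]},
    {"gripper": 0,"delta_pos": [0,0,0],"dr": [0,0,0]},
  ],
)

```text
t: 20.4
ee_pos: [531.9, 29.7, 135.7]
orientation: [-0.12, 1.566, 0.12]
ft_force: [0.4, 3.2, 11.5]
width: 23.6
```

```bash
python3 - <<'E'
from h import *
o=ctrl.get_obs();print(o['ee_pos'],o['ft_force'],o['moment'],o['qpos'][5]);goto([531,29.6,138],0)
E
```

```text
[531.90636385  29.71359799 135.67004702] [ 0.41124129  3.22189709 11.51646822] [ 0.93820922 -0.00449651 -0.05727051] -1.69113402990114
tool delta mm [-2.3  0.  -0.9] yaw 1.7237 dr_x 1.7237
```

>>> apply_moves(
  increments=[
    {"gripper": 0,"delta_pos": [0.0,0.05,-0.05],"dr": [0,0,0]},
    {"gripper": 0,"delta_pos": [0,0,0],"dr": [0.03,0,0]},
    {"gripper": 0,"delta_pos": [0,0,0],"dr": [0.03,0,0]},
    {"gripper": 0,"delta_pos": [0,0,0],"dr": [0.03,0,0]},
    {"gripper": 0,"delta_pos": [0,0,0],"dr": [0.03,0,0]},
  ],
)

```text
t: 20.82
ee_pos: [531.5, 29.8, 135.6]
orientation: [-0.025, 1.569, 0.025]
ft_force: [1.0, 1.8, 9.7]
width: 24.0
```

>>> apply_moves(
  increments=[
    {"gripper": 0,"delta_pos": [0.0,0,0],"dr": [0,0,0]},
    {"gripper": 0,"delta_pos": [0,0,0],"dr": [0.03,0,0]},
    {"gripper": 0,"delta_pos": [0,0,0],"dr": [0.03,0,0]},
    {"gripper": 0,"delta_pos": [0,0,0],"dr": [0.03,0,0]},
    {"gripper": 0,"delta_pos": [0,0,0],"dr": [0.03,0,0]},
  ],
)

```text
t: 21.23
ee_pos: [531.3, 29.8, 135.4]
orientation: [0.069, 1.569, -0.069]
ft_force: [0.1, 1.2, 8.5]
width: 23.6
```

>>> apply_moves(
  increments=[
    {"gripper": 0,"delta_pos": [0.0,0,0],"dr": [0,0,0]},
    {"gripper": 0,"delta_pos": [0,0,0],"dr": [0.025,0,0]},
    {"gripper": 0,"delta_pos": [0,0,0],"dr": [0.025,0,0]},
    {"gripper": 0,"delta_pos": [0,0,0],"dr": [0.025,0,0]},
    {"gripper": 0,"delta_pos": [0,0,0],"dr": [0.025,0,0]},
  ],
)

```text
t: 21.65
ee_pos: [531.3, 29.8, 135.3]
orientation: [0.147, 1.565, -0.147]
ft_force: [-0.0, 1.7, 6.3]
width: 23.8
```

```bash
python3 - <<'E'
from h import *
o=ctrl.get_obs();print(o['ee_pos'],o['ft_force'],o['moment'],o['qpos'][5]);goto([531,29.6,138],0)
E
```

```text
[531.2863517   29.78360138 135.28149025] [-0.04056392  1.72480723  6.2816011 ] [ 0.4644333  -0.37961891  0.075871  ] -1.3491181545837945
tool delta mm [-2.7 -0.2 -0.2] yaw 1.383 dr_x 1.383
```

>>> apply_moves(
  increments=[
    {"gripper": 0,"delta_pos": [0.03,0,0],"dr": [0.02,0,0]},
    {"gripper": 0,"delta_pos": [0,0,0],"dr": [0.02,0,0]},
    {"gripper": 0,"delta_pos": [0,0,0],"dr": [0.02,0,0]},
    {"gripper": 0,"delta_pos": [0,0,0],"dr": [0.02,0,0]},
    {"gripper": 0,"delta_pos": [0,0,0],"dr": [0.0,0,0]},
  ],
)

```text
t: 22.07
ee_pos: [531.1, 29.8, 134.4]
orientation: [0.21, 1.56, -0.21]
ft_force: [2.2, 1.4, 2.6]
width: 24.2
```

>>> apply_moves(
  increments=[
    {"gripper": 0,"delta_pos": [0.0,0,0],"dr": [0.02,0,0]},
    {"gripper": 0,"delta_pos": [0,0,0],"dr": [0.02,0,0]},
    {"gripper": 0,"delta_pos": [0,0,0],"dr": [0.02,0,0]},
    {"gripper": 0,"delta_pos": [0,0,0],"dr": [0.02,0,0]},
    {"gripper": 0,"delta_pos": [0,0,0],"dr": [0.0,0,0]},
  ],
)

```text
t: 22.48
ee_pos: [530.6, 29.7, 134.2]
orientation: [0.273, 1.554, -0.273]
ft_force: [3.1, 1.0, 0.8]
width: 24.3
```

```bash
python3 - <<'E'
from h import *
o=ctrl.get_obs();print(o['ee_pos'],o['ft_force'],o['moment'],o['qpos'][5]);goto([531,29.6,138],0)
E
```

```text
[530.62874903  29.72372698 134.24407915] [3.09667658 0.9644907  0.75839357] [ 0.23694397 -0.64225897 -0.01855954] -1.1887185382081946
tool delta mm [-3.8  0.   0.4] yaw 1.2225 dr_x 1.2225
```

>>> apply_moves(
  increments=[
    {"gripper": 0,"delta_pos": [0.03,0,0.03],"dr": [0,0,0]},
    {"gripper": 0,"delta_pos": [0.03,0,0],"dr": [0,0,0]},
    {"gripper": 0,"delta_pos": [0.03,0,0],"dr": [0,0,0]},
    {"gripper": 0,"delta_pos": [0,0,0],"dr": [0,0,0]},
    {"gripper": 0,"delta_pos": [0,0,0],"dr": [0.0,0,0]},
  ],
)

```text
t: 22.9
ee_pos: [530.8, 29.7, 133.3]
orientation: [0.272, 1.554, -0.272]
ft_force: [1.6, 0.5, 2.0]
width: 23.7
```

```bash
python3 - <<'E'
from h import *
o=ctrl.get_obs();print(o['ee_pos'],o['ft_force'],o['moment'],o['qpos'][5]);goto([531,29.6,138],0)
E
```

```text
[530.7766538   29.68214672 133.33551302] [1.59572883 0.50298807 1.95746387] [ 0.23285907 -0.37157423 -0.03406122] -1.1905394953706108
tool delta mm [-4.7 -0.   0.2] yaw 1.2241 dr_x 1.2241
```

>>> apply_moves(
  increments=[
    {"gripper": 0,"delta_pos": [0.08,0,0.01],"dr": [0,0,0]},
    {"gripper": 0,"delta_pos": [0.08,0,0],"dr": [0,0,0]},
    {"gripper": 0,"delta_pos": [0.08,0,0],"dr": [0,0,0]},
    {"gripper": 0,"delta_pos": [0.08,0,0],"dr": [0,0,0]},
    {"gripper": 0,"delta_pos": [0.08,0,0],"dr": [0.0,0,0]},
  ],
)

```text
t: 23.32
ee_pos: [530.9, 29.7, 129.3]
orientation: [0.272, 1.554, -0.272]
ft_force: [0.7, 0.1, 2.5]
width: 24.4
```

>>> apply_moves(
  increments=[
    {"gripper": 0,"delta_pos": [0.08,0,0],"dr": [0,0,0]},
    {"gripper": 0,"delta_pos": [0.08,0,0],"dr": [0,0,0]},
    {"gripper": 0,"delta_pos": [0.08,0,0],"dr": [0,0,0]},
    {"gripper": 0,"delta_pos": [0.08,0,0],"dr": [0,0,0]},
    {"gripper": 0,"delta_pos": [0.08,0,0],"dr": [0.0,0,0]},
  ],
)

```text
t: 23.73
ee_pos: [531.0, 29.7, 125.3]
orientation: [0.272, 1.554, -0.272]
ft_force: [-1.6, 0.2, 2.6]
width: 24.1
```

```bash
python3 - <<'E'
from h import *
o=ctrl.get_obs();print(o['ee_pos'],o['ft_force'],o['moment'],o['qpos'][5]);goto([531,29.6,138],0)
E
```

```text
[530.97970752  29.69069384 125.3256184 ] [-1.57842558  0.18688664  2.6458072 ] [ 0.1369458   0.07660861 -0.05477215] -1.190549891866862
tool delta mm [-12.7  -0.1   0. ] yaw 1.224 dr_x 1.224
```

>>> apply_moves(
  increments=[
    {"gripper": 0,"delta_pos": [0.1,0,0],"dr": [0,0,0]},
    {"gripper": 0,"delta_pos": [0.1,0,0],"dr": [0,0,0]},
    {"gripper": 0,"delta_pos": [0.1,0,0],"dr": [0,0,0]},
    {"gripper": 0,"delta_pos": [0.1,0,0],"dr": [0,0,0]},
    {"gripper": 0,"delta_pos": [0.1,0,0],"dr": [0.0,0,0]},
  ],
)

```text
t: 24.15
ee_pos: [531.0, 29.7, 120.3]
orientation: [0.272, 1.554, -0.272]
ft_force: [-1.1, 1.5, 2.5]
width: 23.8
```

>>> apply_moves(
  increments=[
    {"gripper": 0,"delta_pos": [0.05,0,0],"dr": [0,0,0]},
    {"gripper": 0,"delta_pos": [0.05,0,0],"dr": [0,0,0]},
    {"gripper": 0,"delta_pos": [0.05,0,0],"dr": [0,0,0]},
    {"gripper": 0,"delta_pos": [0.0,0,0],"dr": [0,0,0]},
    {"gripper": 0,"delta_pos": [0.0,0,0],"dr": [0.0,0,0]},
  ],
)

```text
t: 24.57
ee_pos: [531.0, 29.7, 118.8]
orientation: [0.272, 1.554, -0.272]
ft_force: [-1.7, 0.5, 1.0]
width: 23.4
```

>>> apply_moves(
  increments=[
    {"gripper": 0,"delta_pos": [0.05,0,0],"dr": [0,0,0]},
    {"gripper": 0,"delta_pos": [0.0,0,0],"dr": [0,0,0]},
    {"gripper": 0,"delta_pos": [0.05,0,0],"dr": [0,0,0]},
    {"gripper": 0,"delta_pos": [0.0,0,0],"dr": [0,0,0]},
    {"gripper": 0,"delta_pos": [0.0,0,0],"dr": [0.0,0,0]},
  ],
)

```text
t: 24.98
ee_pos: [531.0, 29.8, 118.1]
orientation: [0.272, 1.554, -0.272]
ft_force: [-4.0, 1.0, 4.8]
width: 23.9
```

>>> apply_moves(
  increments=[
    {"gripper": 0,"delta_pos": [0.05,0,0],"dr": [0,0,0]},
    {"gripper": 0,"delta_pos": [0.0,0,0],"dr": [0,0,0]},
    {"gripper": 0,"delta_pos": [0.0,0,0],"dr": [0,0,0]},
    {"gripper": 0,"delta_pos": [0.0,0,0],"dr": [0,0,0]},
    {"gripper": 0,"delta_pos": [0.0,0,0],"dr": [0.0,0,0]},
  ],
)

```text
t: 25.4
ee_pos: [531.0, 29.8, 117.9]
orientation: [0.272, 1.554, -0.272]
ft_force: [-6.0, 2.4, 9.1]
width: 23.9
```

```bash
python3 - <<'E'
from h import *
d=shot('wrist','wr5')
o=ctrl.get_obs();T=o['ee_pos'];M=R.from_rotvec(o['orientation']).as_matrix();print(T,o['ft_force'],o['moment'],o['qpos'])
P=pts(d).reshape(-1,3);q=(P-T)@M
h=np.hypot(q[:,1],q[:,2])
s=P[(h<75)&(q[:,2]<-35)&(P[:,2]>88)&(P[:,2]<100)];l=P[(h<150)&(h>80)&(P[:,2]>78)&(P[:,2]<90)]
print('crank top',len(s),np.median(s[:,2]),'lift top',np.median(l[:,2]))
E
```

```text
[530.9714545   29.78780516 117.88572286] [-4.7183782   1.08244411  9.08586638] [0.22215602 0.47407173 0.02074865] [ 3.35920151e-02  4.52185422e-01  1.90993008e+00  1.78953610e-04
  7.79741972e-01 -1.19052876e+00]
crank top 2564 93.84056021191938 lift top 83.83617538593063
```

>>> apply_moves(
  increments=[
    {"gripper": 0,"delta_pos": [-0.04,0,-0.03],"dr": [0.03,0,0]},
    {"gripper": 0,"delta_pos": [0,0,0],"dr": [0.03,0,0]},
    {"gripper": 0,"delta_pos": [0,0,0],"dr": [0.03,0,0]},
    {"gripper": 0,"delta_pos": [0,0,0],"dr": [0.03,0,0]},
    {"gripper": 0,"delta_pos": [0,0,0],"dr": [0.03,0,0]},
  ],
)

```text
t: 25.87
ee_pos: [531.1, 30.1, 117.9]
orientation: [0.39, 1.535, -0.389]
ft_force: [-1.6, 3.8, 3.0]
width: 23.7
```

>>> apply_moves(
  increments=[
    {"gripper": 0,"delta_pos": [0,0,0],"dr": [0.03,0,0]},
    {"gripper": 0,"delta_pos": [0,0,0],"dr": [0.03,0,0]},
    {"gripper": 0,"delta_pos": [0,0,0],"dr": [0.03,0,0]},
    {"gripper": 0,"delta_pos": [0,0,0],"dr": [0.03,0,0]},
    {"gripper": 0,"delta_pos": [0,0,0],"dr": [0.03,0,0]},
  ],
)

```text
t: 26.28
ee_pos: [531.1, 30.1, 117.9]
orientation: [0.506, 1.51, -0.506]
ft_force: [-2.1, 3.1, 3.5]
width: 23.5
```

```bash
cat > st.py <<'E'
from h import *
import sys
d=shot('wrist')
o=ctrl.get_obs();T=o['ee_pos'];M=R.from_rotvec(o['orientation']).as_matrix()
print(o['t'],T.round(2),o['ft_force'].round(1),o['moment'].round(2),'q6',o['qpos'][5].round(3),'w',o['width'])
P=pts(d).reshape(-1,3);q=(P-T)@M;h=np.hypot(q[:,1],q[:,2])
s=q[(h<75)&(q[:,2]<-35)&(P[:,2]>88)&(P[:,2]<100)]
print('crank top',len(s),np.median(T[2]-s[:,0]).round(2) if len(s) else '', 'cw angle', np.arctan2(s[:,1].mean(),-s[:,2].mean()).round(3) if len(s) else '')
c,sn=np.cos(.2067),np.sin(.2067)
for n in ('top','scene'):
  P=pts(shot(n)).reshape(-1,3);D=P[:,:2]-[531,29.7];X=c*D[:,0]+sn*D[:,1];Y=-sn*D[:,0]+c*D[:,1]
  # platform board corners, outside bowl (r>58)
  k=(abs(X)<61)&(abs(Y-190)<61)&(np.hypot(X,Y-190)>64)&(P[:,2]>40)&(P[:,2]<95)
  l=(abs(X)<70)&(Y>40)&(Y<110)&(P[:,2]>75)&(P[:,2]<95)
  b=(np.hypot(X,Y-190)<62)&(P[:,2]>105)
  print(n,'board',k.sum(),np.median(P[k,2]) if k.any() else '','lift top',np.median(P[l,2]) if l.any() else '','bowl rim',np.percentile(P[b,2],95).round(1) if b.sum()>5 else '', X[b].mean().round(1), (Y[b].mean()-190).round(1))
E
python3 st.py
```

```text
26.3333 [531.09  30.08 117.94] [-2.1  3.3  3.8] [0.43 0.11 0.53] q6 -0.888 w 23.864714266391843
crank top 2566 93.92 cw angle -0.014
top board 267 58.31269752051463 lift top 86.10662267835 bowl rim 131.4 8.8 1.6
scene board 42 56.41498759467881 lift top 83.58107738999053 bowl rim 128.4 -4.2 2.5
```

>>> apply_moves(
  increments=[
    {"gripper": 0,"delta_pos": [0,0,0],"dr": [0.04,0,0]},
    {"gripper": 0,"delta_pos": [0,0,0],"dr": [0.04,0,0]},
    {"gripper": 0,"delta_pos": [0,0,0],"dr": [0.04,0,0]},
    {"gripper": 0,"delta_pos": [0,0,0],"dr": [0.04,0,0]},
    {"gripper": 0,"delta_pos": [0,0,0],"dr": [0.04,0,0]},
  ],
)

```text
t: 26.85
ee_pos: [531.1, 30.0, 118.0]
orientation: [0.662, 1.467, -0.661]
ft_force: [-2.6, 3.3, 3.3]
width: 23.9
```

>>> apply_moves(
  increments=[
    {"gripper": 0,"delta_pos": [0,0,0],"dr": [0.04,0,0]},
    {"gripper": 0,"delta_pos": [0,0,0],"dr": [0.04,0,0]},
    {"gripper": 0,"delta_pos": [0,0,0],"dr": [0.04,0,0]},
    {"gripper": 0,"delta_pos": [0,0,0],"dr": [0.04,0,0]},
    {"gripper": 0,"delta_pos": [0,0,0],"dr": [0.04,0,0]},
  ],
)

```text
t: 27.27
ee_pos: [531.1, 30.0, 118.0]
orientation: [0.815, 1.412, -0.815]
ft_force: [-1.7, 3.6, 4.2]
width: 23.6
```

>>> apply_moves(
  increments=[
    {"gripper": 0,"delta_pos": [0,0,0],"dr": [0.04,0,0]},
    {"gripper": 0,"delta_pos": [0,0,0],"dr": [0.04,0,0]},
    {"gripper": 0,"delta_pos": [0,0,0],"dr": [0.04,0,0]},
    {"gripper": 0,"delta_pos": [0,0,0],"dr": [0.04,0,0]},
    {"gripper": 0,"delta_pos": [0,0,0],"dr": [0.04,0,0]},
  ],
)

```text
t: 27.68
ee_pos: [531.1, 30.0, 117.9]
orientation: [0.967, 1.345, -0.967]
ft_force: [-2.2, 2.9, 3.0]
width: 23.5
```

```bash
python3 st.py
```

```text
27.7333 [531.01  29.95 117.93] [-2.4  3.5  4. ] [0.41 0.3  0.51] q6 -0.288 w 24.352754123312234
crank top 2565 93.89 cw angle -0.016
top board 274 69.14976838754359 lift top 86.04477221579572 bowl rim 140.6 9.4 2.6
scene board 129 66.85659361337102 lift top 83.6983689600654 bowl rim 138.0 -4.8 2.7
```

>>> apply_moves(
  increments=[
    {"gripper": 0,"delta_pos": [0,0,0],"dr": [0.04,0,0]},
    {"gripper": 0,"delta_pos": [0,0,0],"dr": [0.04,0,0]},
    {"gripper": 0,"delta_pos": [0,0,0],"dr": [0.04,0,0]},
    {"gripper": 0,"delta_pos": [0,0,0],"dr": [0.04,0,0]},
    {"gripper": 0,"delta_pos": [0,0,0],"dr": [0.04,0,0]},
  ],
)

```text
t: 28.25
ee_pos: [531.0, 29.9, 117.9]
orientation: [1.117, 1.265, -1.117]
ft_force: [-1.4, 3.4, 4.1]
width: 24.1
```

>>> apply_moves(
  increments=[
    {"gripper": 0,"delta_pos": [0,0,0],"dr": [0.04,0,0]},
    {"gripper": 0,"delta_pos": [0,0,0],"dr": [0.04,0,0]},
    {"gripper": 0,"delta_pos": [0,0,0],"dr": [0.04,0,0]},
    {"gripper": 0,"delta_pos": [0,0,0],"dr": [0.04,0,0]},
    {"gripper": 0,"delta_pos": [0,0,0],"dr": [0.04,0,0]},
  ],
)

```text
t: 28.67
ee_pos: [531.0, 29.9, 117.9]
orientation: [1.265, 1.172, -1.264]
ft_force: [-1.5, 3.7, 4.3]
width: 23.9
```

>>> apply_moves(
  increments=[
    {"gripper": 0,"delta_pos": [0,0,0],"dr": [0.04,0,0]},
    {"gripper": 0,"delta_pos": [0,0,0],"dr": [0.04,0,0]},
    {"gripper": 0,"delta_pos": [0,0,0],"dr": [0.04,0,0]},
    {"gripper": 0,"delta_pos": [0,0,0],"dr": [0.04,0,0]},
    {"gripper": 0,"delta_pos": [0,0,0],"dr": [0.04,0,0]},
  ],
)

```text
t: 29.08
ee_pos: [531.0, 29.9, 118.0]
orientation: [1.409, 1.066, -1.409]
ft_force: [-2.1, 2.9, 3.7]
width: 23.9
```

```bash
python3 st.py
```

```text
29.1333 [530.95  29.95 117.95] [-2.4  3.2  4.2] [0.56 0.4  0.49] q6 0.312 w 23.710329639064785
crank top 2544 93.87 cw angle -0.017
top board 270 79.27192062828202 lift top 85.90205819162557 bowl rim 150.7 8.6 1.5
scene board 152 76.71686496309394 lift top 83.95674379451124 bowl rim 147.6 -6.6 3.7
```

>>> apply_moves(
  increments=[
    {"gripper": 0,"delta_pos": [0,0,0],"dr": [0.04,0,0]},
    {"gripper": 0,"delta_pos": [0,0,0],"dr": [0.04,0,0]},
    {"gripper": 0,"delta_pos": [0,0,0],"dr": [0.04,0,0]},
    {"gripper": 0,"delta_pos": [0,0,0],"dr": [0.04,0,0]},
    {"gripper": 0,"delta_pos": [0,0,0],"dr": [0.04,0,0]},
  ],
)

```text
t: 29.65
ee_pos: [530.9, 29.9, 117.9]
orientation: [1.55, 0.946, -1.55]
ft_force: [-1.5, 4.1, 4.1]
width: 23.7
```

>>> apply_moves(
  increments=[
    {"gripper": 0,"delta_pos": [0,0,0],"dr": [0.02,0,0]},
    {"gripper": 0,"delta_pos": [0,0,0],"dr": [0.02,0,0]},
    {"gripper": 0,"delta_pos": [0,0,0],"dr": [0.02,0,0]},
    {"gripper": 0,"delta_pos": [0,0,0],"dr": [0,0,0]},
    {"gripper": 0,"delta_pos": [0,0,0],"dr": [0,0,0]},
  ],
)

```text
t: 30.07
ee_pos: [530.9, 29.9, 117.9]
orientation: [1.591, 0.907, -1.591]
ft_force: [-2.2, 3.8, 4.5]
width: 23.9
```

```bash
python3 st.py; python3 - <<'E'
from h import *
c,sn=np.cos(.2067),np.sin(.2067)
for n in ('top1','scene1'):
  P=pts(dict(np.load(n+'.npz'))).reshape(-1,3);D=P[:,:2]-[531,29.7];X=c*D[:,0]+sn*D[:,1];Y=-sn*D[:,0]+c*D[:,1]
  k=(abs(X)<61)&(abs(Y-190)<61)&(np.hypot(X,Y-190)>64)&(P[:,2]>40)&(P[:,2]<95)
  l=(abs(X)<70)&(Y>40)&(Y<110)&(P[:,2]>75)&(P[:,2]<95)
  print(n,k.sum(),np.median(P[k,2])-np.median(P[l,2]))
E
```

```text
30.1167 [530.88  29.91 117.95] [-2.3  5.   5. ] [0.76 0.56 0.48] q6 0.568 w 23.694314836360693
crank top 2542 93.89 cw angle -0.011
top board 276 83.76759140074643 lift top 85.81586230660281 bowl rim 155.4 8.5 1.4
scene board 152 81.58254824446296 lift top 83.67486553788164 bowl rim 151.9 -7.0 4.3
top1 267 -30.19907209000754
scene1 58 -30.44081729179372
```

>>> apply_moves(
  increments=[
    {"gripper": 0,"delta_pos": [0,0,0],"dr": [0.015,0,0]},
    {"gripper": 0,"delta_pos": [0,0,0],"dr": [0.015,0,0]},
    {"gripper": 0,"delta_pos": [0,0,0],"dr": [0.01,0,0]},
    {"gripper": 0,"delta_pos": [0,0,0],"dr": [0,0,0]},
    {"gripper": 0,"delta_pos": [0,0,0],"dr": [0,0,0]},
  ],
)

```text
t: 30.63
ee_pos: [530.9, 29.9, 117.9]
orientation: [1.619, 0.88, -1.619]
ft_force: [-2.2, 4.1, 5.6]
width: 24.0
```

```bash
python3 st.py
```

```text
30.6833 [530.9   29.91 117.97] [-2.2  4.2  5.3] [0.67 0.53 0.52] q6 0.608 w 23.997309219004013
crank top 2535 93.83 cw angle -0.013
top board 283 84.3564089628925 lift top 86.12611604491593 bowl rim 156.0 8.1 1.3
scene board 151 82.2595822921765 lift top 83.67433048314587 bowl rim 152.9 -7.4 4.6
```

>>> apply_moves(
  increments=[
    {"gripper": 0,"delta_pos": [0,0,0],"dr": [-0.02,0,0]},
    {"gripper": 0,"delta_pos": [0,0,0],"dr": [-0.02,0,0]},
    {"gripper": 50,"delta_pos": [0,0,0],"dr": [0,0,0]},
    {"gripper": 50,"delta_pos": [0,0,0],"dr": [0,0,0]},
    {"gripper": 50,"delta_pos": [0,0,0],"dr": [0,0,0]},
  ],
)

```text
t: 31.2
ee_pos: [531.1, 29.4, 117.7]
orientation: [1.593, 0.905, -1.592]
ft_force: [-0.2, -0.0, 0.1]
width: 40.1
```

>>> apply_moves(
  increments=[
    {"gripper": 50,"delta_pos": [0,0,0],"dr": [0,0,0]},
    {"gripper": 50,"delta_pos": [0,0,0],"dr": [0,0,0]},
    {"gripper": 50,"delta_pos": [0,0,0],"dr": [0,0,0]},
    {"gripper": 50,"delta_pos": [0,0,0],"dr": [0,0,0]},
    {"gripper": 50,"delta_pos": [0,0,0],"dr": [0,0,0]},
  ],
)

```text
t: 31.62
ee_pos: [530.9, 29.7, 117.9]
orientation: [1.592, 0.906, -1.592]
ft_force: [-0.6, -0.1, 0.0]
width: 43.9
```

>>> apply_moves(
  increments=[
    {"gripper": 50,"delta_pos": [-0.3,0,0],"dr": [0,0,0]},
    {"gripper": 50,"delta_pos": [-1,0,0],"dr": [0,0,0]},
    {"gripper": 50,"delta_pos": [-2,0,0],"dr": [0,0,0]},
    {"gripper": 50,"delta_pos": [-2.5,0,0],"dr": [0,0,0]},
    {"gripper": 50,"delta_pos": [-2.5,0,0],"dr": [0,0,0]},
  ],
)

```text
t: 32.03
ee_pos: [530.6, 29.8, 202.3]
orientation: [1.592, 0.906, -1.593]
ft_force: [0.9, -0.0, 0.5]
width: 43.8
```

>>> apply_moves(
  increments=[
    {"gripper": 50,"delta_pos": [-2,0,0],"dr": [0,0,0]},
    {"gripper": 50,"delta_pos": [-1,0,0],"dr": [0,0,0]},
    {"gripper": 50,"delta_pos": [0,0,0],"dr": [0,0,0]},
    {"gripper": 50,"delta_pos": [0,0,0],"dr": [0,0,0]},
    {"gripper": 50,"delta_pos": [0,0,0],"dr": [0,0,0]},
  ],
)

```text
t: 32.45
ee_pos: [530.1, 29.8, 229.8]
orientation: [1.591, 0.907, -1.594]
ft_force: [-0.4, 0.6, -0.2]
width: 43.9
```

```bash
python3 st.py; python3 - <<'E'
from h import *
d=shot('wrist','wr6')
P=pts(d).reshape(-1,3);h=np.hypot(P[:,0]-531,P[:,1]-29.7)
s=P[(h<75)&(P[:,2]>91)&(P[:,2]<98)];l=P[(h<150)&(h>80)&(P[:,2]>78)&(P[:,2]<90)]
print('disc top - lift',np.median(s[:,2])-np.median(l[:,2]))
s=P[(h<30)&(P[:,2]>122)&(P[:,2]<132)];print('block',len(s),np.median(s[:,2]),cv2.minAreaRect(s[:,:2].astype(np.float32)))
E
```

```text
32.5 [529.99  29.76 229.58] [-0.2  0.2  0.2] [-0.03 -0.03 -0.01] q6 0.57 w 43.807233649305076
crank top 1005 93.93 cw angle 0.019
top board 275 84.4906353220674 lift top 86.03115002580532 bowl rim 156.6 8.0 1.6
scene board 146 82.19789845081158 lift top 83.77380858364769 bowl rim 152.6 -7.2 4.7
disc top - lift 10.275637836956179
block 662 125.7063521711836 ((531.177734375, 29.741769790649414), (23.90040397644043, 23.292266845703125), 59.180606842041016)
```

View pics/wr6.png

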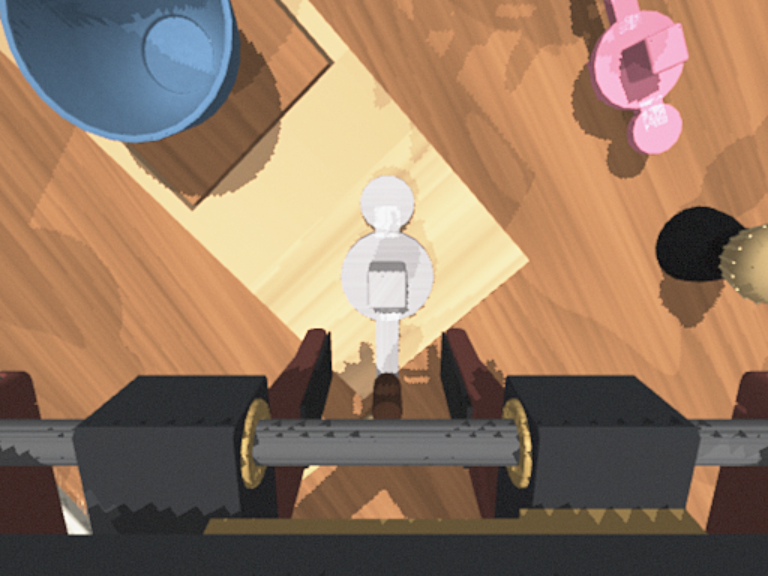

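The wrist view shows the steel crank alone on the lift, with its disc at (387,275) round the well and its handle at (387,395). The bowl is upright on the raised board at upper left, and the gripper is clear. Handing in.

```bash
python3 -c "
from workcell import ctrl
print(ctrl.close_job())"
```

```text
the job is handed in; nothing more can be done
None
```

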